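Nest the empty stock bins in the return cradle and pin the bar

ROBOT

A 6-joint arm with a two-finger parallel gripper is mounted at the origin on the work surface. World frame = base frame: x ahead of the robot, y to its left, z up, the work surface at z = 0. Lengths are in m, angles in rad, forces in N, time in s.
With the tool pointing down it reaches from about 0.3 to 0.95 m from the base axis. Payload 3.1 kg.
Tool frame: the origin (TCP) lies midway between the tips of the shut fingers; the grasp point (between the pads) lies behind it (ctrl.grip_point_offset is the z of the grasp point in the tool frame, in m); z points along the fingers, y is the direction in which the jaws open and shut (so a half turn about z gives the same grasp; the last joint's range is limited). The gripper opens to 85 mm and grips with 20 to 120 N. Pads are 22 mm wide; open, the fingers measure 114 mm over their backs; the gripper's body (76 mm by 85 mm) begins 54 mm behind the grasp point. The pads swing forward as they close: fully open they stand 13 mm farther back than shut.
Start: joints at [1.044, 0.308, 1.634, -0, 1.2, -0.07], TCP at [0.276, 0.561, 0.231] pointing down, gripper open.
Joint ranges: [-3.06, 3.06], [-0.79, 1.96], [0.05, 2.63], [-1.19, 4.34], [0.05, 2.64], [-2.94, 2.94]. Speed limits (rad/s): [2.79, 2.79, 3.14, 3.14, 3.14, 3.14].

INTERFACE

Orientations are given as a unit quaternion [x, y, z, w].
In Python, from workcell import observe, get_image, order, outline_of, pinpoint, ctrl gives the robot as it stands.
- The arm moves only by the shell command python3 -m crank 'ROWS' [OPENING] [FORCE]. ROWS is JSON, a list of rows, each a list of 4 numbers: the shift along the tool's x, y, z in cm, then the turn about the tool's z in degrees. A call has 1 to 8 rows; each row shifts and turns the commanded pose from where the row before left it, along the tool's axes as they then stand; what a row does not reach is not made up. A row lasts 1/10 s, in which the tool goes at most 50 mm and 8.59 degrees, less where a joint would pass 70% of its speed; a pose out of reach is approached as far as the arm can. A call is refused whole if a number of a shift passes 5 or a number of a turn 8.59, either way. A call with a gripper value outside its range is refused whole. OPENING is the closure, from 0 (fully open) to 1 (shut), set as the call begins (- or left out, the last holds). The fingers move at their own pace and stop on an object; FORCE is the grip in N (left out, the last holds). Time passes only in rows, so rows that do not move let the fingers close. It gives the time, the measured TCP pose, the force and the opening at its end, in the units of the state.
- observe(): the state, without advancing time (a new reading comes with each control period).
- get_image(name): name is "side" or "top" or "wrist"; returns a dict with "pixels" (480x640x3 uint8, red, green, blue), "z_map" (480x640 float32, m along the optical axis (not along the pixel's ray), 0 where there is no reading), "intrinsics" (3x3 intrinsics, pixels), "eye" and "rotation" of the camera in the world. Camera axes: x right, y down, z forward; pixel columns grow to the right and rows downward; lengths in m; the calibration is good to about 2 mm. A picture is of the moment at which its call begins.
- order.finish_job(): hands the job in, once; it reports no verdict.
Trained networks look in a picture, given as the dict that the camera call returned (one of the last four; its "shot" number tells which), for a name from the list of things; names that differ only in an ending like _2 or _b are one class to them, and where a whole thing is asked for, a point or a joint stands for the part that bears it (a point fixed in the world has none). Each returns a list of dicts, best first, with "p" (0 to 1); they miss things now and then, are a little off and sometimes report something else, mostly with a low value. They report only what shows in the picture. A call takes as long as a camera call. They do not tell look-alikes from the thing itself.
- outline_of(picture, target): "region" (480x640 bool, what is visible of it) and "rect" ([left, top, right, bottom] in pixels, round what is visible of it).
- pinpoint(picture, target): "centre" ([column, row] in pixels: a listed point, or the origin of a listed thing).
The state is a dict: "clock": time; "q": joint angles; "joint_velocities": joint speeds; "tau": joint torques, N m; "ee_pos": TCP position; "tcp_rot": TCP orientation; "wrist_force": force on the tool from outside, world axes, zero at the start; "ft_torque": the same for the moment, N m; "finger_gap": finger opening in m.
Only numpy, scipy, OpenCV 4.12 (cv2) and the standard library are available. Lean on these libraries where they do the work, as an engineer would, in place of code of your own. Each camera call takes 0.05 s, during which the arm holds its last target.

TASK

Get the empty stock bins ready for return: pull the locking pin out of the cradle's bracket and swing the red bar right up out of the way, then nest all the bins that are there in the cradle, largest first, each smaller one standing flat inside the next larger. Swing the bar shut over the nest and push the pin fully home again through both bracket ears and the bar's eye, from either side; leave the carton, tub and can where they are.

Things in the scene. Friction and masses are not known exactly. Their poses are not given: they have to be found in the camera images.
- bin_a: Blue empty open bin, the largest: 168 long (x) x 130 wide (y) x 60 high, walls and floor 5 thick, about 260 g. Origin: centre of underside, z up. An upright tab in the middle of its -x end wall, 30 wide (y), 6 thick (x -84 to -78), rises 45 above the rim, to 105 above the underside; pinch it from above across the 30.
- bin_b: Yellow empty open bin, the second largest: 140 long (x) x 110 wide (y) x 55 high, walls and floor 5 thick, about 200 g. Origin: centre of underside, z up. An upright tab in the middle of its -x end wall, 30 wide (y), 6 thick (x -70 to -64), rises 45 above the rim, to 100 above the underside; pinch it from above across the 30. May be absent.
- bin_c: Green empty open bin, the third largest: 112 long (x) x 90 wide (y) x 50 high, walls and floor 5 thick, about 150 g. Origin: centre of underside, z up. An upright tab in the middle of its -x end wall, 30 wide (y), 6 thick (x -56 to -50), rises 45 above the rim, to 95 above the underside; pinch it from above across the 30. May be absent.
- bin_d: Red empty open bin, the smallest: 84 long (x) x 70 wide (y) x 45 high, walls and floor 5 thick, about 100 g. Origin: centre of underside, z up. An upright tab in the middle of its -x end wall, 30 wide (y), 6 thick (x -42 to -36), rises 45 above the rim, to 90 above the underside; pinch it from above across the 30. May be absent.
- cradle: Fixed grey cradle, place and yaw vary. Origin: centre of underside, z up. Pocket centred on it: 140 (x) x 180 (y), floor 6 above the table, walls up to 26. Bins lie in it lengthwise along the cradle's y, tab towards +y or -y; nested, all rims are about 66 above the table. Pin bracket at -x (robot side), bar hinge at +x.
- bar (a joint): Red hold-down bar, 12 x 12, along the cradle's x over the middle of the pocket, underside 74 above the table when shut. Angle in rad: 0 shut and level (start), its eye between the bracket ears; 1.57 upright; 1.85 stop, leaning away from the robot. Stiff hinge (0.3 N m friction): stays where left, must be brought all the way down.
- bar_hinge (a point): Point on the bar's hinge axis (parallel to the cradle's y): 86 in +x from the cradle's origin, 80 above the table.
- bar_handle (a point): Centre of the black barrel handle at the bar's free end: a cylinder 22 in diameter, 40 long along the hinge axis, 214 from the hinge axis. Pinched on its two flat ends from above, it can turn between the fingers while the bar swings.
- pin: Locking pin, 85 g. Origin: centre of the underside of its orange upright grip block (30 in x, 20 in y, 40 high). Square steel rod 12 x 12 sticks out of the block along +x, 64 long from the block's face, axis 6 above the underside. Starts home in the bracket, put in from the cradle's -y side (its x along the cradle's +y). Lies stably on its underside on the table.
- pin_tip (a point): Tip of the pin's rod, 79 in +x from the pin's origin, 6 above its underside; the last 10 of the rod step down to 7 x 7.
- lock (a point): Centre of the yellow pin bracket, 88 in -x from the cradle's origin, 80 above the table, axes as the cradle's. Two ears, 8 thick, outer faces at y = -18 and 18, 34 long, tops 97 above the table, with 20 x 20 windows centred at 80; the shut bar's 22 x 22 eye lines up between. Pin goes in along y from either side; home, its block meets the ear, tip 46 past this point.
- carton: Bystander: cardboard carton 80 x 140 x 90, origin under its centre. Leave alone.
- tub: Bystander: closed white tub, 100 in diameter, 100 high, origin under its centre. Leave alone.
- can: Bystander: closed blue-labelled can, 76 in diameter, 110 high, origin under its centre. Leave alone.
There are look-alikes about, which are no part of the job. Several things have the shape of the pin; the one meant has the colours described above. Several things have the shape of the bin_d; the one meant has the colours described above.

How it is judged:
On the way, in this order (a step that is already met when the one before it is completed fails the run):
1. the pin is out of the bracket and the bar is swung up (at least 1.3 rad) (value of joint bar above 1.3 rad and distance between pin_tip and lock above 0.05 m), for 0.2 s.
2. all bins present stand nested in the cradle (z of bin_a in the frame of cradle between 0 and 0.01 m and horizontal distance between bin_a and cradle below 0.016 m and angle between each of bin_a, bin_b, bin_c, bin_d's own z axis and vertical below 0.12 rad and z of bin_b in the frame of cradle between 0 and 0.015 m and horizontal distance between bin_b and cradle below 0.028 m and z of bin_c in the frame of cradle between 0 and 0.02 m and horizontal distance between bin_c and cradle below 0.045 m and z of bin_d in the frame of cradle between 0 and 0.025 m and horizontal distance between bin_d and cradle below 0.055 m), for 0.3 s.
3. the bar is shut over the nest (all of step 2 and value of joint bar below 0.06 rad), for 0.2 s.
At the end, for the whole second after the job is handed in: Every bin present stands flat in the cradle, down on the floor of the next larger (within 4 mm, 0.12 rad); bar shut (below 0.06 rad); pin through both ears and the eye, its tip at least 36 mm past the bracket centre; all at rest (all of step 3 and x of pin_tip in the frame of lock between -0.012 and 0.012 m and z of pin_tip in the frame of lock between -0.012 and 0.012 m and x of pin in the frame of lock between -0.012 and 0.012 m and angle between the x axis of pin and the y axis of cradle, either way round below 0.2 rad and ((y of pin_tip in the frame of lock above 0.036 m and y of pin in the frame of lock below -0.02 m) or (y of pin_tip in the frame of lock below -0.036 m and y of pin in the frame of lock above 0.02 m)) and linear speed of each of pin, bin_a, bin_b, bin_c, bin_d below 0.02 m/s); the robot touches nothing.
It fails at once if the carton is moved more than 30 mm (distance of carton from where it was at the start of the episode above 0.03 m).
It fails at once if the tub is moved more than 30 mm (distance of tub from where it was at the start of the episode above 0.03 m).
It fails at once if the can is moved more than 30 mm (distance of can from where it was at the start of the episode above 0.03 m).
Of bin_b, bin_c, bin_d only 2 to 3 are there at a start; the rules pass over those that are not, and their reading is None.
At some moment in a run one of bin_a, bin_b, bin_c, bin_d may be knocked a few centimetres aside while the robot is not near it.
It also fails if it takes over 210 s, if anything falls off the work surface, if the arm or the gripper's body presses on something with over 40 N, if the wrist force passes 120 N, or if a joint passes its speed limit or range.

## Working session

There is one attempt and no reset: what is moved stays moved. The work goes in short steps, Python scripts to look and compute and a shell command to move; the robot and the scene stay as the last step left them, time stands still between calls to the robot, and variables do not carry over. Pictures are saved under pics/ and viewed, and the job is handed in when it is done.

```bash
ls; mkdir -p pics
python3 - <<'E'
from workcell import observe,get_image,ctrl
import cv2
print(observe()); print([a for a in dir(ctrl) if a[0]!='_'],ctrl.grip_point_offset)
for n in("top","side","wrist"):
    p=get_image(n); cv2.imwrite(f"pics/{n}0.png",p["pixels"][:,:,::-1]); print(n,p["intrinsics"],p["eye"],p["rotation"])
E
```

```text
pics
{'clock': 0.0, 'q': array([ 1.04426993e+00,  3.08997497e-01,  1.63523054e+00, -2.47383963e-05,
        1.19968145e+00, -6.97065419e-02]), 'joint_velocities': array([ 5.90618104e-04, -1.50784283e-05,  1.20960449e-04,  1.23880630e-03,
       -1.15306332e-03, -3.80501902e-04]), 'tau': array([-6.47484285e-04, -4.15249014e+01, -2.76666874e+01, -1.68939005e-04,
        1.01329919e-02,  1.52504288e-05]), 'ee_pos': array([0.27529737, 0.56016831, 0.23003079]), 'tcp_rot': array([ 2.26424500e-01,  9.74028030e-01, -1.11070557e-03, -3.29236982e-04]), 'wrist_force': array([-0.60109681,  0.44737805, -0.14439138]), 'ft_torque': array([-0.00528705, -0.0398642 , -0.04939429]), 'finger_gap': 0.08557627770559596}
['IKError', 'grip_point_offset'] -0.0187
top [[526.13672516   0.         311.10051384]
 [  0.         526.13672516 239.79339981]
 [  0.           0.           1.        ]] [0.37921822 0.00580795 1.44804693] [-0.70094709  0.71129024 -0.03918745  0.03469448]
side [[570.50317727   0.         311.31815116]
 [  0.         570.50317727 228.4332152 ]
 [  0.           0.           1.        ]] [ 0.06377959 -1.09325267  1.00593667] [ 0.8772313  -0.19265856  0.08582612 -0.43125607]
wrist [[427.43729931   0.         320.02253781]
 [  0.         427.43729931 239.25640366]
 [  0.           0.           1.        ]] [0.20656373 0.59521249 0.37290488] [0.83888947 0.52281644 0.0791368  0.12909223]
```

View pics/top0.png

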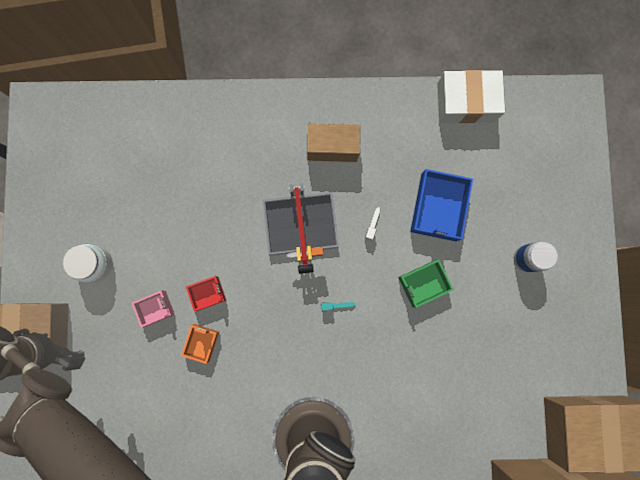

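View pics/side0.png

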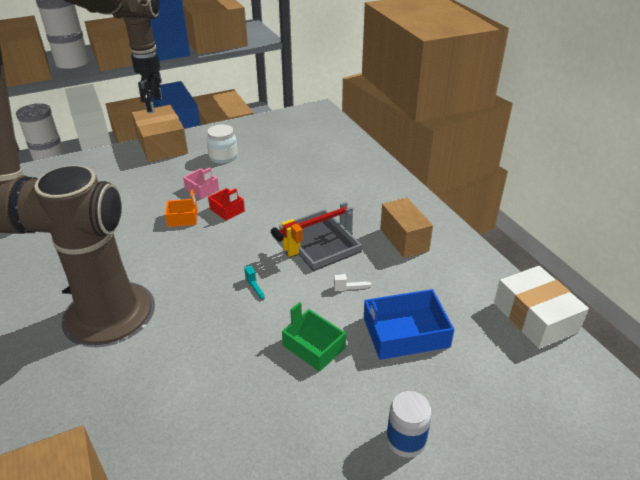

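View pics/wrist0.png

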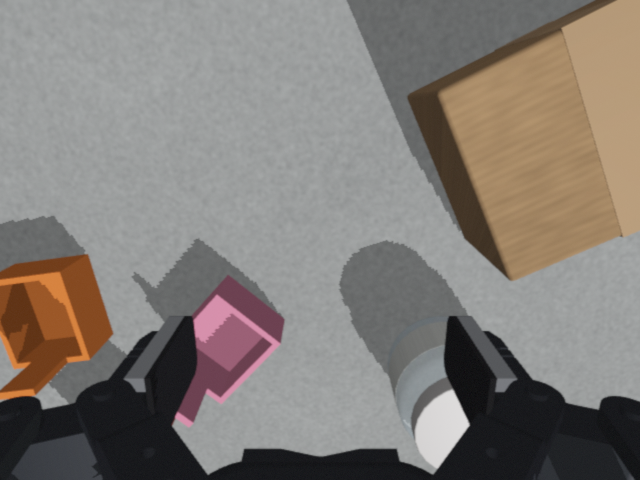

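The top view shows the blue bin at (441,205), green at (426,283), red at (206,293), and no yellow bin. The orange and pink bins and the teal and white pins are look-alikes. The cradle is at (301,225), with the pin's orange block on its right at (316,251), which is the -y side.

```bash
cat > h.py <<'E'
import numpy as np,cv2
from scipy.spatial.transform import Rotation as R
from workcell import observe,get_image,order,outline_of,pinpoint,ctrl
def cloud(p):
    K=p["intrinsics"];z=p["z_map"];v,u=np.mgrid[:480,:640]
    c=np.stack([(u-K[0,2])/K[0,0]*z,(v-K[1,2])/K[1,1]*z,z],-1)
    r=np.array(p["rotation"]); M=R.from_quat(r).as_matrix() if r.size==4 else r
    w=c@M.T+np.array(p["eye"]); w[z<=0]=np.nan
    return w
def proj(p,X):
    M=R.from_quat(p["rotation"]).as_matrix(); c=(np.atleast_2d(X)-p["eye"])@M
    K=p["intrinsics"]; return np.c_[c[:,0]/c[:,2]*K[0,0]+K[0,2],c[:,1]/c[:,2]*K[1,1]+K[1,2]]
def ray(p,uv,z):
    K=p["intrinsics"];M=R.from_quat(p["rotation"]).as_matrix()
    d=M@np.array([(uv[0]-K[0,2])/K[0,0],(uv[1]-K[1,2])/K[1,1],1]); e=np.array(p["eye"])
    return e+d*(z-e[2])/d[2]
def save(p,n,crop=None,s=1):
    im=p["pixels"][:,:,::-1]
    if crop: im=im[crop[1]:crop[3],crop[0]:crop[2]]
    cv2.imwrite(f"pics/{n}.png",cv2.resize(im,None,fx=s,fy=s,interpolation=cv2.INTER_NEAREST))
def tool():
    o=observe();M=R.from_quat(o["tcp_rot"]).as_matrix();return o,np.array(o["ee_pos"]),M
def goto(target,yaw=None,prev=None):
    """print the shift in tool axes (cm) and turn (deg) from the present pose to world target TCP; yaw = world dir (deg) of tool y (mod 180)"""
    o,t,M=tool(); d=M.T@(np.array(target)-t)*100
    y=np.degrees(np.arctan2(M[1,1],M[0,1])); s="tool shift cm "+str(np.round(d,2))
    if yaw is not None:
        dy=(yaw-y+90)%180-90; s+=f" yaw now {y:.1f} world change {dy:.1f} -> tool turn {-dy:.1f} (tool z down) q6={o['q'][5]:.2f}"
    print(s,"tcp",np.round(t,4),"tilt",np.round(M[:,2],3))
E
python3 - <<'E'
from h import *
p=get_image("top");w=cloud(p);print("table z",np.nanmedian(w[300:340,330:400,2]),np.nanstd(w[330:350,360:400,2]))
hsv=cv2.cvtColor(p["pixels"],cv2.COLOR_RGB2HSV)
for n in("bin_a","bin_c","bin_d","bin_b","cradle","pin","bar","bar_handle"):
    for o in outline_of(p,n):
        m=o["region"]; 
        if m.sum()<5: continue
        P=w[m];P=P[~np.isnan(P[:,0])]
        print(n,round(o["p"],2),o["rect"],"rgb",np.median(p["pixels"][m],0),"z",np.percentile(P[:,2],[2,50,98]).round(3))
for n in("bin_a","bin_c","bin_d","cradle","pin","pin_tip","bar_handle","bar_hinge","lock","carton","tub","can"):
    print(n,[(round(q["p"],2),np.round(q["centre"],1)) for q in pinpoint(p,n)][:4])
E
```

```text
table z 0.00033055101451495705 0.003176274610215725
bin_a 0.98 [131.7, 290.8, 176.1, 327.5] rgb [157. 105. 118.] z [-0.002  0.011  0.089]
bin_a 0.92 [183.8, 321.3, 218.1, 365.1] rgb [161.  94.  53.] z [-0.     0.009  0.09 ]
bin_a 0.84 [411.1, 168.7, 470.0, 242.1] rgb [ 49.  84. 152.] z [-0.001  0.008  0.067]
bin_a 0.82 [183.9, 274.8, 227.9, 312.9] rgb [146.  57.  54.] z [-0.001  0.008  0.089]
bin_a 0.67 [398.9, 261.8, 456.8, 305.9] rgb [ 62. 119.  76.] z [-0.001  0.007  0.089]
bin_c 0.98 [131.7, 290.8, 176.1, 327.5] rgb [157. 105. 118.] z [-0.002  0.011  0.089]
bin_c 0.92 [183.8, 321.3, 218.1, 365.1] rgb [161.  94.  53.] z [-0.     0.009  0.09 ]
bin_c 0.84 [411.1, 168.7, 470.0, 242.1] rgb [ 49.  84. 152.] z [-0.001  0.008  0.067]
bin_c 0.82 [183.9, 274.8, 227.9, 312.9] rgb [146.  57.  54.] z [-0.001  0.008  0.089]
bin_c 0.67 [398.9, 261.8, 456.8, 305.9] rgb [ 62. 119.  76.] z [-0.001  0.007  0.089]
bin_d 0.98 [131.7, 290.8, 176.1, 327.5] rgb [157. 105. 118.] z [-0.002  0.011  0.089]
bin_d 0.92 [183.8, 321.3, 218.1, 365.1] rgb [161.  94.  53.] z [-0.     0.009  0.09 ]
bin_d 0.84 [411.
[... 1664 characters left out ...]
ray([299.1, 225.4])), (0.54, array([315.8, 251.3]))]
pin [(0.74, array([367.6, 232.4])), (0.72, array([297.3, 187.2])), (0.67, array([315.2, 251.9])), (0.61, array([324.4, 307.2]))]
pin_tip [(0.58, array([380.7, 206.4])), (0.5, array([285.5, 254.2])), (0.49, array([315.5, 250.4])), (0.38, array([306.7, 255.3]))]
bar_handle [(0.72, array([306. , 268.2])), (0.7, array([316.4, 250.7])), (0.19, array([298.5, 224.2]))]
bar_hinge [(0.88, array([296.2, 186.6]))]
lock [(0.78, array([307.3, 255.5])), (0.73, array([ 94.7, 264.9]))]
carton [(0.64, array([332.5, 145.8])), (0.46, array([305.8, 252.9]))]
tub [(0.78, array([ 97.8, 261.8])), (0.21, array([315.8, 252.3]))]
can [(0.66, array([528. , 257.4]))]
```

```bash
cat >> h.py <<'E'
DIM=dict(bin_a=(.168,.130,.06,.105),bin_c=(.112,.09,.05,.095),bin_d=(.084,.07,.045,.09))
HUE=dict(bin_a=(100,125),bin_c=(50,85),bin_d=(0,5))
def binpose(p,n,w=None,z0=0.,near=None,maskz=None):
    """fit rim rectangle -> centre xy, yaw of bin +x (deg)"""
    if w is None:w=cloud(p)
    L,W,H,T=DIM[n];hsv=cv2.cvtColor(p["pixels"],cv2.COLOR_RGB2HSV);lo,hi=HUE[n]
    h=hsv[...,0].astype(int);m=(h>=lo)&(h<=hi)|((n=="bin_d")&(h>=176))
    m&=(hsv[...,1]>110)&(hsv[...,2]>40)
    if near is not None: m&=np.hypot(w[...,0]-near[0],w[...,1]-near[1])<.14
    m=cv2.morphologyEx(m.astype(np.uint8),cv2.MORPH_OPEN,np.ones((2,2)))>0
    nl,lab,st,ce=cv2.connectedComponentsWithStats(m.astype(np.uint8))
    i=1+np.argmax(st[1:,4]); m=lab==i
    P=w[m]
    rim=P[np.abs(P[:,2]-z0-H)<.012]; tab=P[P[:,2]-z0>H+.022]
    (c,s,a)=cv2.minAreaRect(rim[:,:2].astype(np.float32)*1000)
    a=a if s[0]>s[1] else a+90
    c0=np.array(c)/1000
    # robust refine: LSQ distance of outermost rim points by template
    from scipy.optimize import minimize
    def cost(v):
        ca,sa=np.cos(v[2]),np.sin(v[2]);d=rim[:,:2]-v[:2];x=d[:,0]*ca+d[:,1]*sa;y=-d[:,0]*sa+d[:,1]*ca
        # distance to wall centreline frame
        a_,b_=L/2-.0025,W/2-.0025
        dx=np.where(np.abs(y)<b_,np.abs(np.abs(x)-a_),np.hypot(np.abs(x)-a_,np.abs(y)-b_))
        dy=np.where(np.abs(x)<a_,np.abs(np.abs(y)-b_),np.hypot(np.abs(x)-a_,np.abs(y)-b_))
        e=np.minimum(dx,dy); return np.mean(np.minimum(e,.008)**2)*1e6
    r=minimize(cost,[c0[0],c0[1],np.radians(a)],method="Nelder-Mead",options=dict(initial_simplex=[[c0[0],c0[1],np.radians(a)],[c0[0]+.006,c0[1],np.radians(a)],[c0[0],c0[1]+.006,np.radians(a)],[c0[0],c0[1],np.radians(a)+.08]],xatol=1e-5))
    c1=r.x[:2];a1=np.degrees(r.x[2])
    tc=np.median(tab[:,:2],0) if len(tab) else None
    if tc is not None:
        d=np.array([np.cos(np.radians(a1)),np.sin(np.radians(a1))])
        if (tc-c1)@d>0:a1+=180
    d=np.array([np.cos(np.radians(a1)),np.sin(np.radians(a1))])
    return dict(c=c1,yaw=(a1+180)%360-180,rect=(np.round(s,1),np.round(c0,4),round(a,1)),cost=r.fun,n=len(rim),tabmed=tc,ntab=len(tab),tab=c1-d*(L/2-.003))
E
python3 - <<'E'
from h import *
p=get_image("top");w=cloud(p)
for n in DIM:
    near={"bin_a":ray(p,(441,205),.03),"bin_c":ray(p,(426,283),.03),"bin_d":ray(p,(206,293),.03)}[n]
    print(n,binpose(p,n,w,near=near))
for t,o in (("cradle",outline_of(p,"cradle")[0]),):
    P=w[180:262,258:342].reshape(-1,3);f=P[(P[:,2]>.018)&(P[:,2]<.034)]
    print(len(f),cv2.minAreaRect(f[:,:2].astype(np.float32)*1000))
B=w[outline_of(p,"bar")[0]["region"]];B=B[(B[:,2]>.07)&(B[:,2]<.1)];print("bar line",cv2.fitLine(B[:,:2].astype(np.float32),cv2.DIST_HUBER,0,.001,.001).ravel(),B.min(0),B.max(0))
print("hinge",ray(p,(296.2,186.6),.08),"handle",ray(p,(306,268.2),.08),"lock",ray(p,(307.3,255.5),.08),"cr",ray(p,(299.1,225.4),0))
for n in("can","tub","carton"): o=[q for q in outline_of(p,n)][:2]; print(n,[(q["p"],q["rect"],np.nanmedian(w[q["region"]],0).round(3)) for q in o])
save(p,"cr",(250,170,350,285),6)
E
```

```text
bin_a {'c': array([ 0.61691816, -0.35960488]), 'yaw': np.float64(-12.70140595978637), 'rect': (array([132.9, 166.9]), array([ 0.6165, -0.3605]), 167.5), 'cost': np.float64(3.0824288087547473), 'n': 504, 'tabmed': array([ 0.53821098, -0.34102472]), 'ntab': 48, 'tab': array([ 0.5379003, -0.3417954])}
bin_c {'c': array([ 0.40668611, -0.30973118]), 'yaw': np.float64(-66.1277296886363), 'rect': (array([ 87.2, 113.4]), array([ 0.4051, -0.3103]), 113.9), 'cost': np.float64(2.854612039191762), 'n': 259, 'tabmed': array([ 0.38803702, -0.26153136]), 'ntab': 31, 'tab': array([ 0.38523706, -0.26126534])}
bin_d {'c': array([0.38862549, 0.27884091]), 'yaw': np.float64(108.82686350889969), 'rect': (array([66.3, 84.4]), array([0.3872, 0.2788]), 109.0), 'cost': np.float64(2.321118107701645), 'n': 174, 'tabmed': array([0.40457793, 0.24317131]), 'ntab': 32, 'tab': array([0.40121116, 0.24192749])}
534 ((561.974853515625, 22.40802764892578), (181.58645629882812, 192.35797119140625), 5.580780029296875)
bar line [0.99505925 0.09928276 0.5095624  0.01730357] [ 0.43853859 -0.00783538  0.07531507] [0.66296698 0.03655675 0.09964746]
hinge [0.66454549 0.03328279 0.08      ] handle [0.44862749 0.01039601 0.08      ] lock [0.48166799 0.00654751 0.08      ] cr [0.57170501 0.02815515 0.        ]
can [(0.88, [514.3, 241.4, 556.7, 272.1], array([ 0.47 , -0.58 ,  0.106]))]
tub [(0.95, [65.2, 240.0, 112.4, 283.4], array([0.471, 0.571, 0.096]))]
carton [(0.97, [309.4, 123.2, 363.3, 163.7], array([ 0.782, -0.066,  0.089])), (0.64, [297.8, 186.5, 313.3, 270.3], array([0.505, 0.019, 0.087]))]
```

View pics/cr.png

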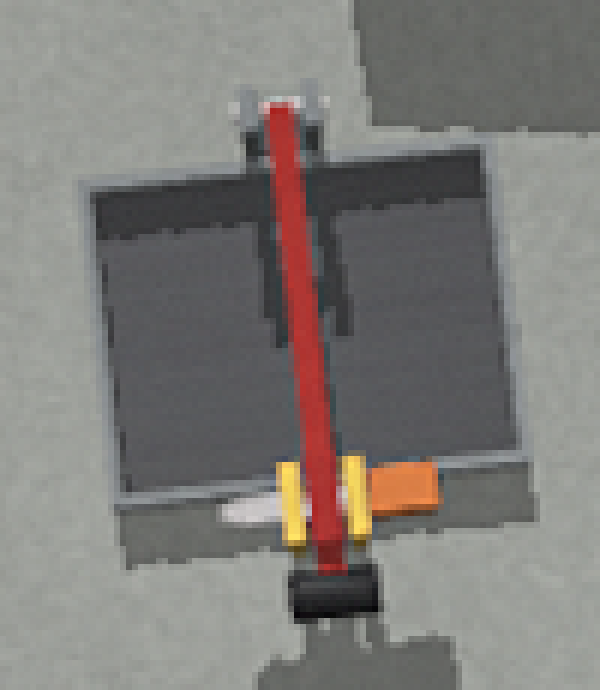

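Run:
```python
from h import *
from scipy.optimize import minimize
p=get_image("top");w=cloud(p)
P=w[180:262,258:342].reshape(-1,3);f=P[(P[:,2]>.021)&(P[:,2]<.031)]
f=f[(np.hypot(f[:,0]-.567,f[:,1]-.024)<.14)]
def cost(v):
    ca,sa=np.cos(v[2]),np.sin(v[2]);d=f[:,:2]-v[:2];x=d[:,0]*ca+d[:,1]*sa;y=-d[:,0]*sa+d[:,1]*ca
    a_,b_=.0725,.0925
    e=np.minimum(np.where(np.abs(y)<b_+.003,np.abs(np.abs(x)-a_),1),np.where(np.abs(x)<a_+.003,np.abs(np.abs(y)-b_),1))
    return np.mean(np.minimum(e,.008)**2)*1e6
best=None
for x in(.56,.567,.574):
  for y in(.018,.025,.03):
    r=minimize(cost,[x,y,.098],method="Nelder-Mead",options=dict(initial_simplex=[[x,y,.098],[x+.005,y,.098],[x,y+.005,.098],[x,y,.14]],xatol=1e-5))
    if best is None or r.fun<best.fun:best=r
c=best.x;print(c[:2],np.degrees(c[2]),best.fun)
# floor centre check: dark pocket mask
T=lambda X:np.array([c[0]+X[0]*np.cos(c[2])-X[1]*np.sin(c[2]),c[1]+X[0]*np.sin(c[2])+X[1]*np.cos(c[2]),X[2]])
pts=[T(X) for X in [(.07,.09,.026),(.07,-.09,.026),(-.07,-.09,.026),(-.07,.09,.026)]]
im=cv2.resize(p["pixels"][:,:,::-1],None,fx=6,fy=6,interpolation=cv2.INTER_NEAREST)
uv=((proj(p,pts)+.5)*6).astype(np.int32);cv2.polylines(im,[uv],True,(0,255,0),1)
for X in [(.086,0,.08),(-.088,0,.097),(-.128,0,.091),(-.088,-.033,.114),(0,0,.086)]: cv2.circle(im,tuple(((proj(p,T(X))[0]+.5)*6).astype(int)),4,(255,255,0),1)
for n,k in (("bin_a",(441,205)),("bin_c",(426,283)),("bin_d",(206,293))):
    b=binpose(p,n,w,near=ray(p,k,.03));L,W,H,_=DIM[n];a=np.radians(b["yaw"]);M=np.array([[np.cos(a),-np.sin(a)],[np.sin(a),np.cos(a)]])
    q=[np.r_[b["c"]+M@np.array(s)*[1,1],H] for s in [(L/2,W/2),(L/2,-W/2),(-L/2,-W/2),(-L/2,W/2)]]
    cv2.polylines(im,[((proj(p,q)+.5)*6).astype(np.int32)],True,(255,255,255),1)
    q=[np.r_[b["c"]+M@np.array(s),H+.045] for s in [(-L/2,.015),(-L/2,-.015),(-L/2+.006,-.015),(-L/2+.006,.015)]]
    cv2.polylines(im,[((proj(p,q)+.5)*6).astype(np.int32)],True,(255,255,255),1)
cv2.imwrite("pics/crf.png",im[170*6:285*6,250*6:350*6])
a=im[160*6:320*6,390*6:480*6];b=im[262*6:325*6,180*6:235*6]
cv2.imwrite("pics/bf.png",cv2.resize(a,None,fx=.62,fy=.62));cv2.imwrite("pics/df.png",b)
```

```text
[0.57583946 0.0237815 ] 5.843395446098668 3.8812613719255524
```

View pics/crf.png

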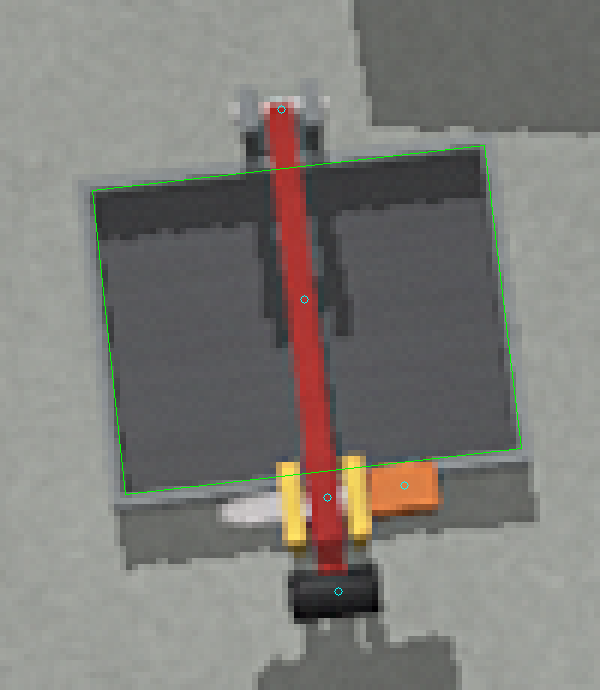

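View pics/bf.png

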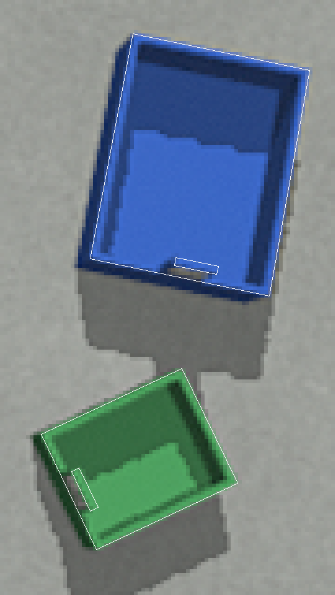

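View pics/df.png

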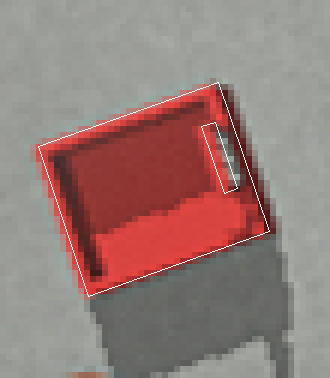

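The overlays agree with the bins, cradle, ears, block and handle to within about 1 px. I'll take the cradle as about (0.575, 0.0245) with yaw 5.75°. First I move above the pin's block.

```bash
cat >> h.py <<'E'
CR=np.array([.575,.0245]);CY=np.radians(5.75)
def C(x,y,z): return np.array([CR[0]+x*np.cos(CY)-y*np.sin(CY),CR[1]+x*np.sin(CY)+y*np.cos(CY),z])
CD=5.75
E
python3 -c "
from h import *
print(C(-.088,-.036,.078)); goto(C(-.088,-.036,.2),CD)"
```

```text
[ 0.49104954 -0.02013542  0.078     ]
tool shift cm [-44.96 -42.65   3.13] yaw now 63.8 world change -58.1 -> tool turn 58.1 (tool z down) q6=-0.07 tcp [0.2757 0.5609 0.2313] tilt [-0. -0. -1.]
```

```bash
python3 -m crank '[[-3,-2.8,0,0],[-3,-2.8,0,0],[-3,-2.8,0,0],[-3,-2.8,0,0],[-3,-2.8,0,0],[-3,-2.8,0,0],[-3,-2.8,0,0],[-3,-2.8,0,0]]' 0
python3 -m crank '[[-3,-2.8,0,0],[-3,-2.8,0,0],[-3,-2.8,0,0],[-3,-2.8,0,0],[-3,-2.8,0,0],[-3,-2.8,0,0],[-3,-2.8,0,0]]' 
python3 -m crank '[[0,0,0,8.3],[0,0,0,8.3],[0,0,0,8.3],[0,0,0,8.3],[0,0,0,8.3],[0,0,0,8.3],[0,0,0,8.3],[0,0,0,0]]' 0.5
python3 - <<'E'
from h import *
goto(C(-.088,-.036,.2),CD)
p=get_image("wrist");save(p,"w1"); print([ (q["p"],q["centre"]) for q in pinpoint(p,"pin")]); print(observe()["finger_gap"])
w=cloud(p)
hsv=cv2.cvtColor(p["pixels"],cv2.COLOR_RGB2HSV);m=(hsv[...,0]>6)&(hsv[...,0]<18)&(hsv[...,1]>130)&(w[...,2]>.105)
P=w[m];print(len(P),P.mean(0),np.percentile(P,[2,98],axis=0),cv2.minAreaRect(P[:,:2].astype(np.float32)*1000))
E
```

```text
clock: 2.35
ee_pos: [0.3927, 0.2526, 0.2316]
tcp_rot: [0.226, 0.974, 0.0, 0.0]
wrist_force: [0.4, -0.9, -0.3]
finger_gap: 0.0856
clock: 3.05
ee_pos: [0.4948, -0.0162, 0.2316]
tcp_rot: [0.227, 0.974, 0.0, 0.0]
wrist_force: [0.4, 0.1, 0.8]
finger_gap: 0.0856
clock: 3.85
ee_pos: [0.4943, -0.0145, 0.2314]
tcp_rot: [0.671, 0.742, 0.0, 0.0]
wrist_force: [0.5, 1.5, 0.7]
finger_gap: 0.0424
tool shift cm [-0.52 -0.38  3.14] yaw now 5.7 world change 0.0 -> tool turn -0.0 (tool z down) q6=-0.22 tcp [ 0.4943 -0.0145  0.2314] tilt [ 0. -0. -1.]
[(0.86, [318.2, 217.0]), (0.71, [154.3, 210.7])]
0.04276592457661814
1301 [ 0.49242111 -0.015234    0.11008374] [[ 0.4831787  -0.02986782  0.10753723]
 [ 0.50168921 -0.00145371  0.11153796]] ((492.6136779785156, -15.90237045288086), (19.21145248413086, 29.517675399780273), 6.544179916381836)
```

View pics/w1.png

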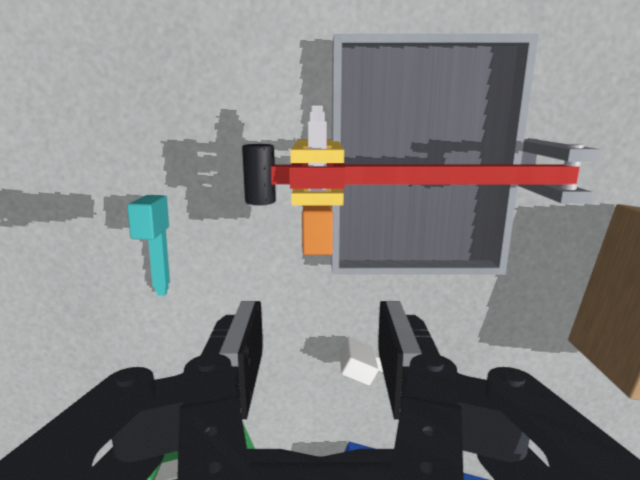

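Seen from the wrist, the orange block at (318,230) sits right of the yellow ears, within 2 mm of my estimate. The jaws line up with the cradle, so I descend and grip.

```bash
python3 -m crank '[[-0.47,-0.28,4,0],[0,0,4,0],[0,0,4,0],[0,0,3.3,0],[0,0,0,0]]' 
python3 -c "
from h import *
p=get_image('wrist');save(p,'w2')"
python3 -m crank '[[0,0,0,0],[0,0,0,0],[0,0,0,0],[0,0,0,0],[0,0,0,0]]' 1 50
```

```text
clock: 4.45
ee_pos: [0.4871, -0.0189, 0.0738]
tcp_rot: [0.67, 0.742, -0.003, -0.005]
wrist_force: [-1.4, 0.4, -0.4]
finger_gap: 0.0428
clock: 5.0
ee_pos: [0.4942, -0.0198, 0.0805]
tcp_rot: [0.671, 0.742, 0.001, 0.002]
wrist_force: [-0.4, 0.2, 6.3]
finger_gap: 0.0189
```

View pics/w2.png

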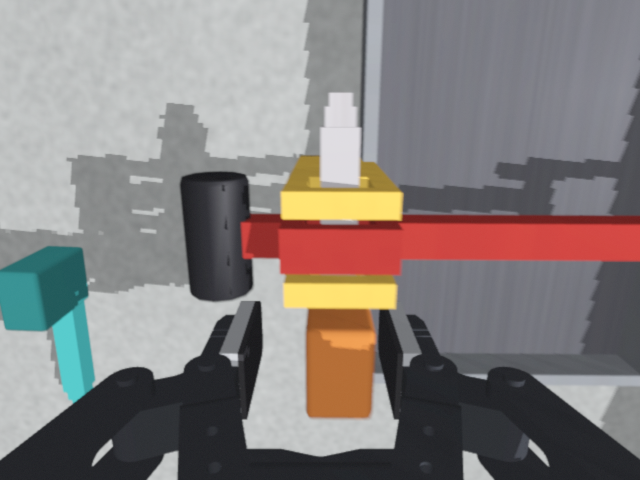

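```bash
python3 -m crank '[[0,0,0,0],[0,0,0,0],[-1.5,0,0,0],[-1.5,0,0,0],[-1.5,0,0,0],[-1.5,0,0,0],[-2,0,0,0]]' 
python3 -m crank '[[-2,0,0,0],[-2,0,0,0],[0,0,0,0],[0,0,0,0]]'
python3 -c "
from h import *
goto(C(-.1,-.16,.005),CD)
p=get_image('wrist');save(p,'w3')"
```

```text
clock: 5.7
ee_pos: [0.5, -0.0995, 0.0786]
tcp_rot: [0.67, 0.742, -0.0, 0.0]
wrist_force: [0.4, 0.1, -0.6]
finger_gap: 0.0195
clock: 6.1
ee_pos: [0.5035, -0.1391, 0.0781]
tcp_rot: [0.671, 0.741, -0.0, -0.0]
wrist_force: [-0.3, -0.2, -1.3]
finger_gap: 0.0196
tool shift cm [-0.44 -1.24  7.31] yaw now 5.7 world change 0.1 -> tool turn -0.1 (tool z down) q6=-0.45 tcp [ 0.5035 -0.1391  0.0781] tilt [-0.001  0.    -1.   ]
```

View pics/w3.png

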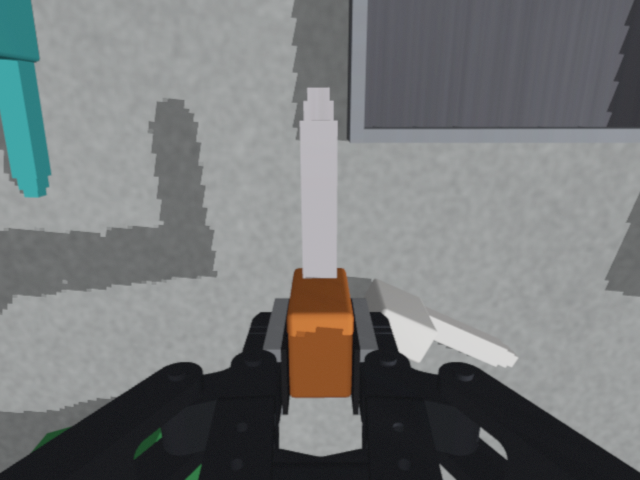

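The pin is out and held straight. The white look-alike is near the right finger, so I shift about 3 cm toward the robot and set the pin down.

```bash
python3 -m crank '[[0,-1.5,0,0],[0,-1.5,0,0],[0,0,2,0],[0,0,2,0],[0,0,2,0],[0,0,1,0],[0,0,0.2,0],[0,0,0,0]]' 
python3 -m crank '[[0,0,0,0],[0,0,0,0]]'
python3 -c "
from h import *
o,t,M=tool();print(t,o['wrist_force'],o['finger_gap'])"
```

```text
clock: 6.95
ee_pos: [0.4738, -0.1406, 0.0096]
tcp_rot: [0.67, 0.742, -0.001, -0.002]
wrist_force: [-9.2, 4.2, 26.7]
finger_gap: 0.0192
clock: 7.15
ee_pos: [0.4738, -0.1407, 0.0096]
tcp_rot: [0.67, 0.742, -0.0, -0.002]
wrist_force: [-9.4, 4.1, 26.4]
finger_gap: 0.0195
[ 0.47381932 -0.14065454  0.00962728] [-9.39620451  4.1416713  26.43302064] 0.0195306939007645
```

```bash
python3 -m crank '[[0,0,-0.35,0],[0,0,0,0],[0,0,0,0]]' 
python3 -m crank '[[0,0,0,0],[0,0,0,0],[0,0,0,0],[0,0,0,0]]' 0.5
python3 -m crank '[[0,0,-4,0],[0,0,-4,0],[0,0,-5,0],[0,0,-5,0],[0,0,-2,0],[0,0,0,0]]'
python3 - <<'E'
from h import *
p=get_image('wrist');save(p,'w4');w=cloud(p)
hsv=cv2.cvtColor(p["pixels"],cv2.COLOR_RGB2HSV);m=(hsv[...,0]>6)&(hsv[...,0]<18)&(hsv[...,1]>130)&(w[...,2]>.03)
P=w[m];print(len(P),P.mean(0),cv2.minAreaRect(P[:,:2].astype(np.float32)*1000))
goto(C(-.128,0,.2),CD+90)
E
```

```text
clock: 7.45
ee_pos: [0.4741, -0.1415, 0.0097]
tcp_rot: [0.671, 0.742, 0.0, 0.0]
wrist_force: [0.5, -0.8, 3.0]
finger_gap: 0.0195
clock: 7.85
ee_pos: [0.474, -0.1419, 0.0095]
tcp_rot: [0.671, 0.742, -0.0, -0.0]
wrist_force: [0.4, 0.3, -0.7]
finger_gap: 0.0425
clock: 8.45
ee_pos: [0.4772, -0.1431, 0.2143]
tcp_rot: [0.671, 0.742, 0.002, 0.004]
wrist_force: [-0.4, -0.8, -0.7]
finger_gap: 0.0427
929 [ 0.47299837 -0.13605467  0.03984984] ((473.011474609375, -136.8898162841797), (17.673994064331055, 28.3200740814209), 5.554807662963867)
tool shift cm [15.6  -1.22  1.12] yaw now 5.7 world change -90.0 -> tool turn 90.0 (tool z down) q6=-0.48 tcp [ 0.4753 -0.1424  0.2116] tilt [ 0.004 -0.002 -1.   ]
```

View pics/w4.png

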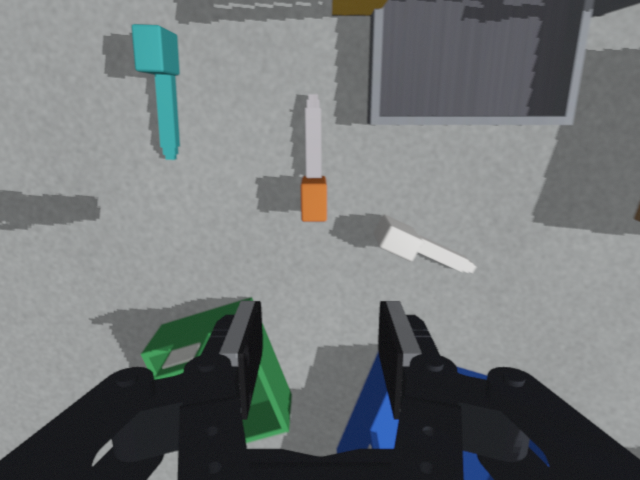

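Pin is set down at about (0.473,-0.137), flat and aligned. Next I turn the tool for the handle.

```bash
python3 -m crank '[[4,0,0,-8.2],[0,0,0,-8.2],[0,0,0,-8.2],[0,0,0,-8.2],[0,0,0,-8.2],[0,0,0,-8.2],[0,0,0,-8.2],[0,0,0,-8.2]]' 0.25
python3 -m crank '[[0,0,0,-8.2],[0,0,0,-8.2],[0,0,0,-8.2],[0,0,0,0]]'
python3 - <<'E'
from h import *
goto(C(-.128,0,.2),CD+90)
E
```

```text
clock: 9.3
ee_pos: [0.4682, -0.1015, 0.2068]
tcp_rot: [0.159, 0.987, 0.0, -0.003]
wrist_force: [0.3, -0.3, -1.9]
finger_gap: 0.0647
clock: 9.7
ee_pos: [0.4683, -0.1015, 0.2071]
tcp_rot: [-0.052, 0.999, 0.001, -0.002]
wrist_force: [-0.6, -0.5, -0.2]
finger_gap: 0.0637
tool shift cm [ 0.89 11.47  0.74] yaw now 95.9 world change -0.2 -> tool turn 0.2 (tool z down) q6=-1.98 tcp [ 0.4683 -0.1015  0.2071] tilt [-0.005  0.002 -1.   ]
```

```bash
python3 -m crank '[[0.3,3.8,0,0],[0.3,3.8,0,0],[0.3,3.9,0,0],[0,0,0,0],[0,0,0,0]]'
python3 - <<'E'
from h import *
p=get_image('wrist');save(p,'w5');w=cloud(p)
P=w[(p["pixels"].max(2)<60)&(w[...,2]>.07)&(w[...,2]<.1)&(np.hypot(w[...,0]-.447,w[...,1]-.012)<.04)]
print(len(P),P.mean(0),cv2.minAreaRect(P[:,:2].astype(np.float32)*1000))
goto(C(-.128,0,.2),CD+90)
E
```

```text
clock: 10.2
ee_pos: [0.4483, 0.012, 0.2085]
tcp_rot: [-0.052, 0.999, -0.0, -0.001]
wrist_force: [0.8, -0.7, -0.9]
finger_gap: 0.0641
1470 [0.44556607 0.01343372 0.08825184] ((448.4571533203125, 13.315425872802734), (20.08662986755371, 38.86161804199219), 5.851030349731445)
tool shift cm [0.11 0.05 0.88] yaw now 95.9 world change -0.1 -> tool turn 0.1 (tool z down) q6=-1.74 tcp [0.4488 0.0113 0.2088] tilt [-0.002 -0.001 -1.   ]
```

View pics/w5.png

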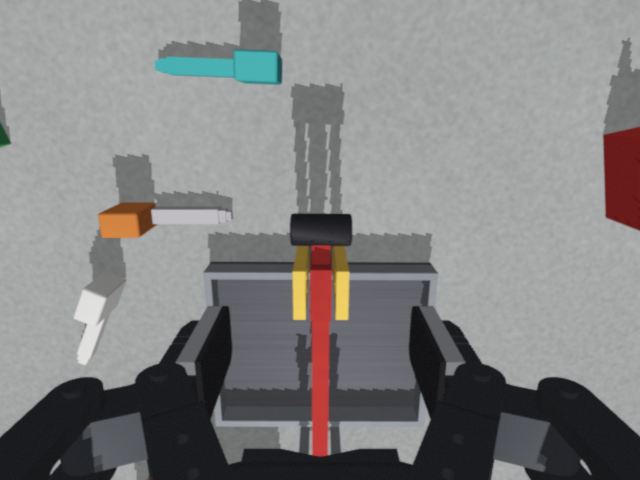

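```bash
python3 -m crank '[[0,0.1,4,0],[0,0,4,0],[0,0,4,0],[0,0,2.8,0],[0,0,0,0],[0,0,0,0]]' 
python3 -m crank '[[0,0,0,0],[0,0,0,0],[0,0,0,0],[0,0,0,0],[0,0,0,0]]' 1 30
python3 - <<'E'
from h import *
o,t,M=tool();print(t,M.round(3).tolist())
a0=0;A=np.linspace(0,1.72,13)
x=-.214*np.cos(A);z=.214*np.sin(A)
print(np.round(np.c_[-np.diff(x)*100,-np.diff(z)*100],2).tolist())
p=get_image('wrist');save(p,'w6')
E
```

```text
clock: 10.85
ee_pos: [0.4491, 0.0115, 0.0615]
tcp_rot: [-0.051, 0.999, -0.0, -0.001]
wrist_force: [0.5, -0.6, 0.4]
finger_gap: 0.0639
clock: 11.35
ee_pos: [0.4512, 0.0128, 0.0639]
tcp_rot: [-0.051, 0.999, 0.0, 0.002]
wrist_force: [-0.9, 3.4, 6.1]
finger_gap: 0.0392
[0.45117787 0.01279494 0.06394157] [[-0.995, -0.102, 0.004], [-0.102, 0.995, 0.001], [-0.004, 0.0, -1.0]]
[[-0.22, -3.06], [-0.65, -2.99], [-1.07, -2.87], [-1.47, -2.69], [-1.84, -2.45], [-2.17, -2.16], [-2.46, -1.83], [-2.7, -1.46], [-2.88, -1.06], [-3.0, -0.64], [-3.06, -0.2], [-3.06, 0.24]]
```

View pics/w6.png

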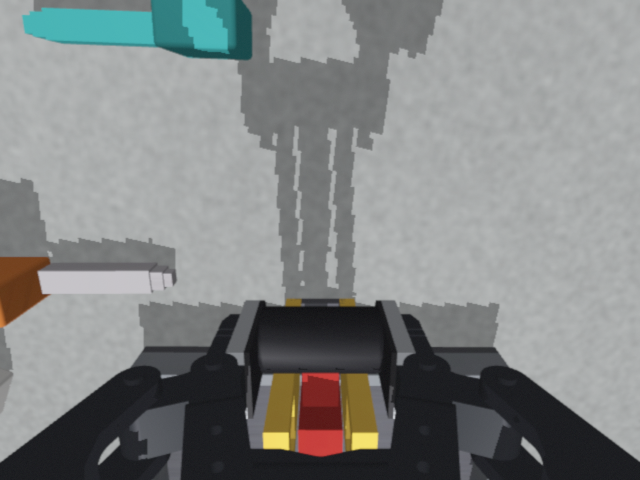

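The handle is pinched between its flat ends. Now I swing it up along the arc.

```bash
python3 -m crank '[[-0.22,0,-3.06,0],[-0.65,0,-2.99,0],[-1.07,0,-2.87,0],[-1.47,0,-2.69,0],[0,0,0,0]]' 
python3 -m crank '[[-1.84,0,-2.45,0],[-2.17,0,-2.16,0],[-2.46,0,-1.83,0],[-2.7,0,-1.46,0],[0,0,0,0]]' 
python3 -m crank '[[-2.88,0,-1.06,0],[-3.0,0,-0.64,0],[-3.06,0,-0.2,0],[-3.06,0,0.24,0],[0,0,0,0],[0,0,0,0]]' 
python3 -c "
from h import *
p=get_image('side');save(p,'s1',(200,120,460,300),3);goto(C(0,0,.3))"
```

```text
clock: 11.9
ee_pos: [0.486, 0.0163, 0.1824]
tcp_rot: [-0.052, 0.999, -0.0, 0.003]
wrist_force: [-2.0, 2.9, 1.6]
finger_gap: 0.0394
clock: 12.4
ee_pos: [0.5767, 0.0254, 0.2583]
tcp_rot: [-0.052, 0.999, -0.0, 0.002]
wrist_force: [-2.1, 0.8, 4.9]
finger_gap: 0.0394
clock: 13.0
ee_pos: [0.6947, 0.0372, 0.2738]
tcp_rot: [-0.052, 0.999, -0.001, 0.002]
wrist_force: [1.4, -0.4, 3.7]
finger_gap: 0.0396
tool shift cm [11.98 -0.02 -2.65] tcp [0.6942 0.0371 0.2738] tilt [ 0.003 -0.001 -1.   ]
```

View pics/s1.png

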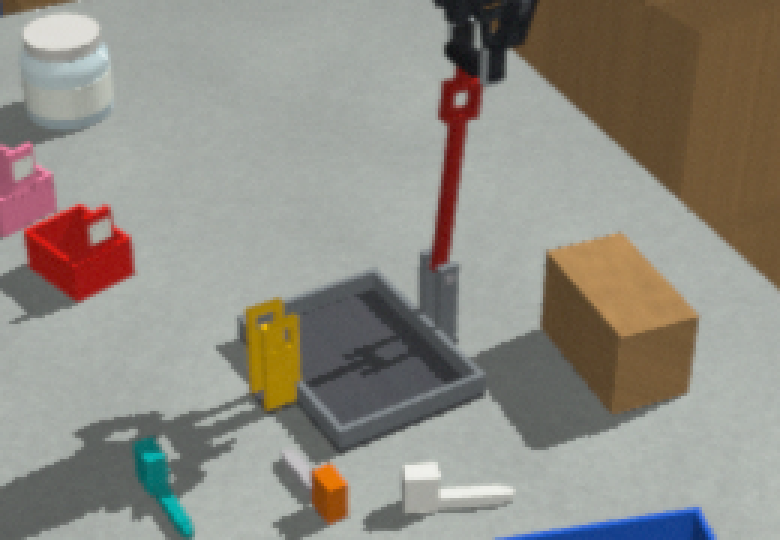

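Bar is up at about 1.71 rad. I release it and go to the blue bin's tab.

```bash
python3 -m crank '[[0,0,0,0],[0,0,0,0],[0,0,0,0]]' 0.2
python3 -m crank '[[0,0,-3,0],[0,0,-3,0],[0,0,-3,0],[4,0,0,0],[4,0,0,0],[4,0,0,0],[0,0,0,0]]'
python3 - <<'E'
from h import *
p=get_image("top");w=cloud(p);b=binpose(p,"bin_a",w,near=(.617,-.36));print(b)
goto(np.r_[b["tab"],.25],b["yaw"]+90)
print([ (n,binpose(p,n,w,near=k)["c"]) for n,k in(("bin_c",(.407,-.31)),("bin_d",(.388,.279)))])
E
```

```text
clock: 13.35
ee_pos: [0.6925, 0.0377, 0.2726]
tcp_rot: [-0.052, 0.999, 0.0, -0.001]
wrist_force: [0.2, 0.5, -0.1]
finger_gap: 0.0683
clock: 14.05
ee_pos: [0.5685, 0.0253, 0.3619]
tcp_rot: [-0.052, 0.999, 0.0, -0.003]
wrist_force: [0.2, 0.2, -0.7]
finger_gap: 0.0684
{'c': array([ 0.61686675, -0.3597502 ]), 'yaw': np.float64(-12.70817679482866), 'rect': (array([130.9, 167.1]), array([ 0.6169, -0.3602]), 167.2), 'cost': np.float64(3.144957286970233), 'n': 507, 'tabmed': array([ 0.53803128, -0.34094881]), 'ntab': 49, 'tab': array([ 0.53785099, -0.34193138])}
tool shift cm [  7.11 -36.19  11.29] yaw now 95.9 world change -18.6 -> tool turn 18.6 (tool z down) q6=-1.71 tcp [0.5715 0.0254 0.3629] tilt [-0.002  0.    -1.   ]
[('bin_c', array([ 0.40682837, -0.30985685])), ('bin_d', array([0.38856099, 0.27868681]))]
```

```bash
python3 -m crank '[[0.8,-4,0,0],[0.8,-4,0,0],[0.8,-4,0,0],[0.8,-4,0,0],[0.8,-4,0,0],[0.8,-4,0,0],[0.8,-4,0,0],[0.8,-4,1,0]]' 0.3
python3 -m crank '[[0.7,-4.2,2,0],[0,0,4,6.2],[0,0,4,6.2],[0,0,0,6.2],[0,0,0,0],[0,0,0,0]]'
python3 - <<'E'
from h import *
p=get_image("wrist");save(p,"w7");w=cloud(p)
b=binpose(p,"bin_a",w,near=(.617,-.36)) ;print(b)
goto(np.r_[b["tabmed"],.07],-12.7+90)
E
```

```text
clock: 14.9
ee_pos: [0.5452, -0.3022, 0.3552]
tcp_rot: [-0.052, 0.999, -0.001, 0.002]
wrist_force: [1.1, 0.3, 0.3]
finger_gap: 0.0595
clock: 15.5
ee_pos: [0.5423, -0.3428, 0.2541]
tcp_rot: [0.109, 0.994, -0.0, 0.001]
wrist_force: [0.0, -0.3, 0.8]
finger_gap: 0.06
{'c': array([ 0.61743847, -0.35783398]), 'yaw': np.float64(-12.674823013754349), 'rect': (array([130.4, 169.5]), array([ 0.6191, -0.358 ]), 167.3), 'cost': np.float64(2.954150801625854), 'n': 5701, 'tabmed': array([ 0.53919514, -0.33977036]), 'ntab': 435, 'tab': array([ 0.53841236, -0.34006116])}
tool shift cm [ 0.44  0.25 18.48] yaw now 77.4 world change -0.1 -> tool turn 0.1 (tool z down) q6=-1.98 tcp [ 0.5424 -0.3428  0.2549] tilt [ 0.003 -0.002 -1.   ]
```

View pics/w7.png

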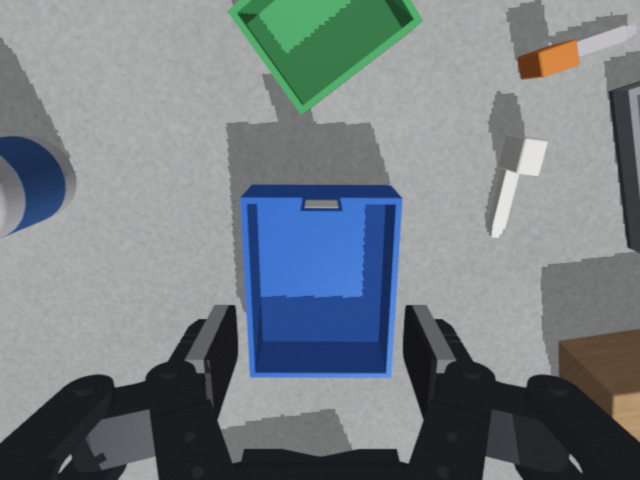

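```bash
python3 -m crank '[[0.45,0.22,4,0],[0,0,4,0],[0,0,4,0],[0,0,4,0],[0,0,2.8,0],[0,0,0,0],[0,0,0,0]]' 
python3 -m crank '[[0,0,0,0],[0,0,0,0],[0,0,0,0],[0,0,0,0],[0,0,0,0]]' 1 100
python3 - <<'E'
from h import *
p=get_image("wrist");save(p,"w8")
E
python3 -m crank '[[0,0,-1,0],[0,0,-2,0],[0,0,-3,0],[0,0,-3,0],[0,0,0,0],[0,0,0,0]]'
python3 - <<'E'
from h import *
o,t,M=tool();print(t,o['finger_gap'])
p=get_image("side");save(p,"s2",(240,200,560,440),2)
E
```

```text
clock: 16.25
ee_pos: [0.5383, -0.3395, 0.0667]
tcp_rot: [0.11, 0.994, -0.0, 0.001]
wrist_force: [1.2, -0.1, 0.2]
finger_gap: 0.06
clock: 16.75
ee_pos: [0.5393, -0.3404, 0.0688]
tcp_rot: [0.11, 0.994, -0.001, 0.002]
wrist_force: [-0.1, 0.6, 6.4]
finger_gap: 0.0279
clock: 17.4
ee_pos: [0.5372, -0.3389, 0.1562]
tcp_rot: [0.11, 0.994, -0.0, 0.0]
wrist_force: [0.0, -0.1, -2.3]
finger_gap: 0.0283
[ 0.53722499 -0.3389149   0.15621489] 0.028296248050874672
```

View pics/w8.png

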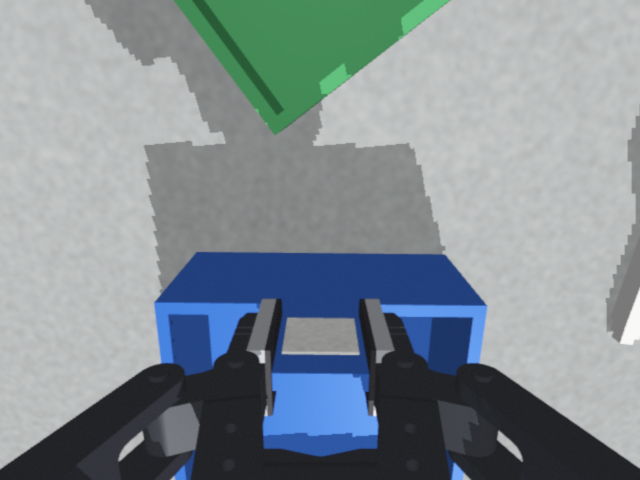

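View pics/s2.png

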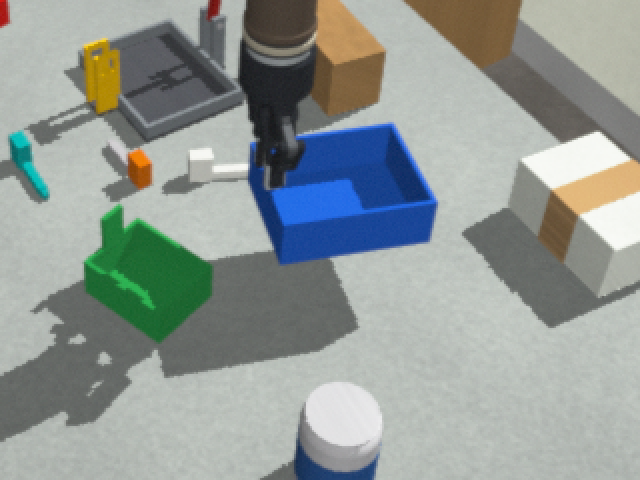

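Blue bin is held level. I raise it, rotate by 72° and carry it to the cradle.

```bash
python3 -m crank '[[0,0,-3,0],[0,0,-3,0],[0,0,0,7.2],[0,0,0,7.2],[0,0,0,7.2],[0,0,0,7.2],[0,0,0,7.2],[0,0,0,7.2]]' 
python3 -m crank '[[0,0,0,7.2],[0,0,0,7.2],[0,0,0,7.2],[0,0,0,6.7],[0,0,0,0],[0,0,0,0]]'
python3 - <<'E'
from h import *
goto(C(0,.081,.21),CD)
E
```

```text
clock: 18.25
ee_pos: [0.5356, -0.3376, 0.2122]
tcp_rot: [0.471, 0.882, 0.001, -0.003]
wrist_force: [0.2, -0.0, -2.2]
finger_gap: 0.0284
clock: 18.85
ee_pos: [0.5362, -0.3381, 0.2134]
tcp_rot: [0.669, 0.743, -0.0, -0.002]
wrist_force: [0.2, 0.1, -1.5]
finger_gap: 0.0281
tool shift cm [43.76  7.65  0.43] yaw now 6.0 world change -0.2 -> tool turn 0.2 (tool z down) q6=-0.74 tcp [ 0.5362 -0.3381  0.2134] tilt [-0.003  0.002 -1.   ]
```

```bash
python3 -m crank '[[4,0.7,0,0],[4,0.7,0,0],[4,0.7,0,0],[4,0.7,0,0],[4,0.7,0,0],[4,0.7,0,0],[4,0.7,0,0],[4,0.7,0,0]]' 
python3 -m crank '[[4,0.7,0,0],[4,0.7,0,0],[3.7,0.6,0,0.2],[0,0,0,0],[0,0,0,0],[0,0,0,0]]'
python3 - <<'E'
from h import *
goto(C(0,.081,.21),CD)
p=get_image("top");w=cloud(p);save(p,"t2",(240,160,360,290),4);q=get_image("wrist");save(q,"w9")
m=cv2.cvtColor(p["pixels"],cv2.COLOR_RGB2HSV);P=w[(m[...,0]>100)&(m[...,0]<125)&(m[...,1]>110)&(np.hypot(w[...,0]-.575,w[...,1]-.02)<.15)]
print(np.percentile(P[:,2],[1,10,30,50,70,90,99]).round(3))
z0=observe()["ee_pos"][2]-.067
b=binpose(p,"bin_a",w,z0=z0,near=(.575,.025));print(b)
# centre in cradle frame
d=b["c"]-CR;print(d@[np.cos(CY),np.sin(CY)],d@[-np.sin(CY),np.cos(CY)],b["yaw"]-CD)
E
```

```text
clock: 19.65
ee_pos: [0.56, -0.0131, 0.215]
tcp_rot: [0.67, 0.743, -0.0, -0.0]
wrist_force: [0.2, 0.5, -1.3]
finger_gap: 0.028
clock: 20.25
ee_pos: [0.5681, 0.1029, 0.215]
tcp_rot: [0.671, 0.741, -0.001, -0.0]
wrist_force: [-0.5, -0.0, -2.8]
finger_gap: 0.0278
tool shift cm [ 0.23 -0.1   0.5 ] yaw now 5.7 world change 0.1 -> tool turn -0.1 (tool z down) q6=0.01 tcp [0.5681 0.1029 0.215 ] tilt [-0.001 -0.001 -1.   ]
[0.144 0.147 0.15  0.151 0.154 0.204 0.544]
{'c': array([0.57351919, 0.00187052]), 'yaw': np.float64(5.351725648190211), 'rect': (array([127.8, 113.7]), array([ 0.5753, -0.0068]), 4.8), 'cost': np.float64(38.12448749162799), 'n': 293, 'tabmed': None, 'ntab': 0, 'tab': array([ 0.49287227, -0.00568431])}
-0.0037405658246571164 -0.022367258405993413 -0.3982743518097891
```

View pics/t2.png

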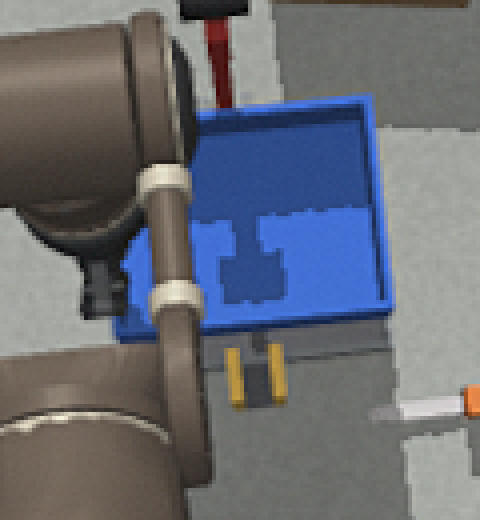

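View pics/w9.png

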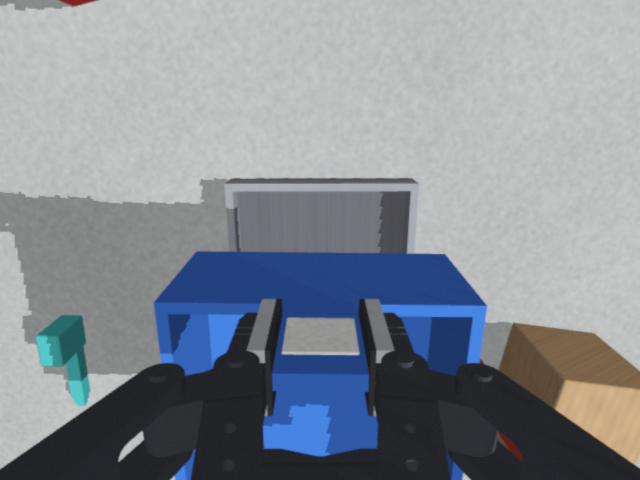

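Run:
```python
from h import *
p=get_image("top");w=cloud(p)
m=cv2.cvtColor(p["pixels"],cv2.COLOR_RGB2HSV);k=(m[...,0]>100)&(m[...,0]<125)&(m[...,1]>110)
P=w[k&(np.abs(w[...,2]-.207)<.012)]
ex=np.array([np.cos(CY),np.sin(CY)]);ey=np.array([-ex[1],ex[0]])
d=P[:,:2]-CR;x=d@ex;y=d@ey;s=(np.abs(x)<.1)&(np.abs(y)<.13);x=x[s];y=y[s]
print(len(x),"y end",np.percentile(y,[0.5,2,5]),"x",np.percentile(x,[.5,1,99,99.5]))
# slopes
e=y<-.07; A=np.polyfit(x[e],y[e],1);f=(x>.05)&(y>-.07);B=np.polyfit(y[f],x[f],1);g=(x<-.05)&(y>-.07);G=np.polyfit(y[g],x[g],1);print(A,B,G,e.sum(),f.sum(),g.sum())
print("rim z",np.median(P[:,2]))
```

```text
363 y end [-0.08795074 -0.08699881 -0.08623754] x [-0.06666926 -0.06660414  0.06332182  0.06373198]
[-0.01082219 -0.08304889] [0.00876028 0.06064109] [ 0.0213176 -0.0634152] 126 99 138
rim z 0.20437645490625078
```

```bash
python3 -m crank '[[0.2,0,3,-0.7],[0,0,3,0],[0,0,3,0],[0,0,2,0],[0,0,1,0],[0,0,0,0],[0,0,0,0]]' 
python3 -m crank '[[0,0,0.6,0],[0,0,0.6,0],[0,0,0.4,0],[0,0,0,0],[0,0,0,0]]'
python3 - <<'E'
from h import *
goto(C(0,.081,.0748),CD)
p=get_image("top");save(p,"t3",(240,160,360,290),4);q=get_image("wrist");save(q,"w10")
E
```

```text
clock: 21.1
ee_pos: [0.5692, 0.1052, 0.0964]
tcp_rot: [0.667, 0.745, 0.001, 0.001]
wrist_force: [0.2, -0.2, -2.4]
finger_gap: 0.0284
clock: 21.6
ee_pos: [0.5681, 0.1056, 0.0794]
tcp_rot: [0.667, 0.745, -0.0, -0.0]
wrist_force: [0.5, -0.1, -1.5]
finger_gap: 0.0284
tool shift cm [-0.04 -0.13  0.46] yaw now 6.3 world change -0.6 -> tool turn 0.6 (tool z down) q6=-0.00 tcp [0.5681 0.1056 0.0794] tilt [-0. -0. -1.]
```

View pics/t3.png

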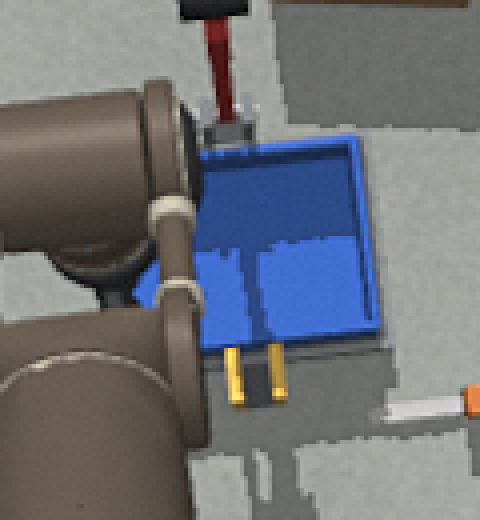

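View pics/w10.png

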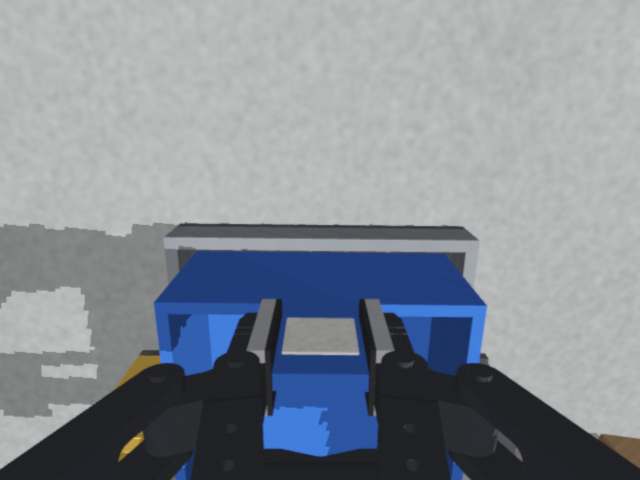

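```bash
python3 -m crank '[[0,0,0.3,0],[0,0,0.2,0],[0,0,0,0],[0,0,0,0]]'
```

```text
clock: 22.1
ee_pos: [0.5687, 0.1057, 0.0749]
tcp_rot: [0.667, 0.745, 0.0, 0.0]
wrist_force: [-0.3, 1.7, 1.5]
finger_gap: 0.0281
```

```bash
python3 -m crank '[[0,0,0.1,0],[0,0,0,0],[0,0,0,0]]'; python3 -m crank '[[0,0,0,0],[0,0,0,0],[0,0,0,0],[0,0,0,0]]' 0.4
python3 -m crank '[[0,0,-3,0],[0,0,-4,0],[0,0,-4,0],[0,0,-4,0],[-4,0,0,0],[-4,0,0,0],[-4,0,0,0],[0,0,0,0]]' 
python3 -m crank '[[-4,0,0,0],[-4,0,0,0],[-4,0,0,0],[-4,-2,0,0],[-4,-4,0,0],[-4,-4,0,0],[0,-3,0,0],[0,0,0,0]]'
python3 - <<'E'
from h import *
p=get_image("top");w=cloud(p);save(p,"t4",(240,160,480,320),3)
b=binpose(p,"bin_a",w,z0=.006,near=(.575,.025));print(b["c"],b["yaw"],b["cost"])
d=b["c"]-CR;print(d@[np.cos(CY),np.sin(CY)],d@[-np.sin(CY),np.cos(CY)])
b=binpose(p,"bin_c",w,near=(.407,-.31));print(b);goto(np.r_[b["tab"],.22],b["yaw"]+90)
E
```

```text
clock: 22.4
ee_pos: [0.5688, 0.1057, 0.0749]
tcp_rot: [0.667, 0.745, 0.0, 0.0]
wrist_force: [-1.2, 1.3, 6.4]
finger_gap: 0.028
clock: 22.8
ee_pos: [0.568, 0.1054, 0.0732]
tcp_rot: [0.667, 0.745, -0.0, -0.0]
wrist_force: [-0.6, 0.1, 0.5]
finger_gap: 0.0515
clock: 23.6
ee_pos: [0.5819, -0.0181, 0.2236]
tcp_rot: [0.669, 0.744, -0.001, 0.001]
wrist_force: [0.5, 0.7, -0.8]
finger_gap: 0.0512
clock: 24.4
ee_pos: [0.4833, -0.2565, 0.2224]
tcp_rot: [0.668, 0.744, -0.0, -0.002]
wrist_force: [0.7, 1.0, -0.6]
finger_gap: 0.0512
[0.57508278 0.0228131 ] -84.18248515198286 2.717612672174448
-8.664710211326721e-05 -0.0016867039422812902
{'c': array([ 0.43384917, -0.33845091]), 'yaw': np.float64(-134.62690374007724), 'rect': (array([102.2,  48.1]), array([ 0.4285, -0.3445]), 49.3), 'cost': np.float64(47.9540087612041), 'n': 85, 'tabmed': array([ 0.40440107, -0.2012536 ]), 'ntab': 25, 'tab': array([ 0.471081  , -0.30073101])}
tool shift cm [-4.28 -1.91  0.29] yaw now 6.2 world change -50.8 -> tool turn 50.8 (tool z down) q6=-0.67 tcp [ 0.4855 -0.2561  0.223 ] tilt [-0.001  0.001 -1.   ]
```

View pics/t4.png

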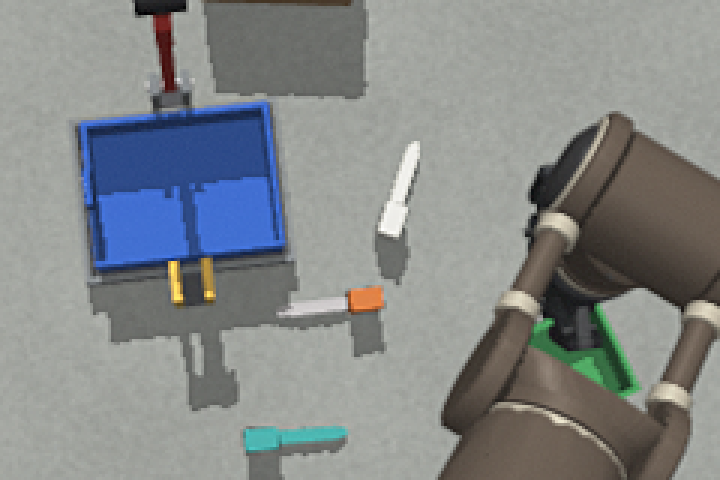

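Blue bin is seated: centred to 2 mm, level with the pocket. Now the green bin, checked by the wrist camera.

```bash
python3 -c "
from h import *
goto((.385,-.261,.25),23.9)"
python3 -m crank '[[0.5,-3.3,-1,-5.9],[0.5,-3.3,-1,-5.9],[0.5,-3.3,-1,-5.9],[0,0,0,0],[0,0,0,0]]' 0.3
python3 - <<'E'
from h import *
p=get_image("wrist");save(p,"w11");w=cloud(p)
b=binpose(p,"bin_c",w,near=(.407,-.31)) ;print(b)
goto(np.r_[b["tabmed"],.06],b["yaw"]+90)
E
```

```text
tool shift cm [  0.6  -10.04  -2.7 ] yaw now 6.2 world change 17.7 -> tool turn -17.7 (tool z down) q6=-0.67 tcp [ 0.4855 -0.2561  0.223 ] tilt [-0.001  0.001 -1.   ]
clock: 24.95
ee_pos: [0.3886, -0.2623, 0.2541]
tcp_rot: [0.545, 0.839, 0.0, 0.001]
wrist_force: [0.1, -0.2, 0.3]
finger_gap: 0.0593
{'c': array([ 0.40757637, -0.3070297 ]), 'yaw': np.float64(-66.168959537349), 'rect': (array([ 89.2, 112.6]), array([ 0.4083, -0.3082]), 113.8), 'cost': np.float64(2.52618496254938), 'n': 3289, 'tabmed': array([ 0.38579108, -0.25974141]), 'ntab': 429, 'tab': array([ 0.3861622 , -0.25854843])}
tool shift cm [ 0.37 -0.2  19.38] yaw now 24.0 world change -0.2 -> tool turn 0.2 (tool z down) q6=-1.11 tcp [ 0.3888 -0.2623  0.2538] tilt [ 0.002 -0.    -1.   ]
```

View pics/w11.png

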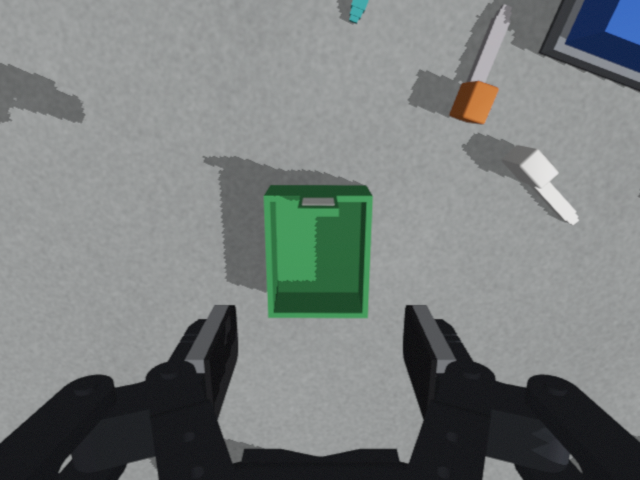

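```bash
python3 -m crank '[[0.35,-0.2,4,0.2],[0,0,4,0],[0,0,4,0],[0,0,4,0],[0,0,3.7,0],[0,0,0,0],[0,0,0,0]]' 
python3 -m crank '[[0,0,0,0],[0,0,0,0],[0,0,0,0],[0,0,0,0],[0,0,0,0]]' 1 100
python3 -m crank '[[0,0,-1,0],[0,0,-3,0],[0,0,-4,0],[0,0,-4,0],[0,0,-4,0],[0,0,0,0],[0,0,0,0]]'
python3 - <<'E'
from h import *
p=get_image("wrist");save(p,"w12")
goto(C(0,.053,.21),CD)
E
```

```text
clock: 25.7
ee_pos: [0.3846, -0.2595, 0.0559]
tcp_rot: [0.546, 0.838, 0.0, -0.001]
wrist_force: [0.2, -0.1, 0.5]
finger_gap: 0.0597
clock: 26.2
ee_pos: [0.3862, -0.2616, 0.059]
tcp_rot: [0.546, 0.838, -0.0, 0.003]
wrist_force: [1.4, 2.5, 6.5]
finger_gap: 0.0279
clock: 26.9
ee_pos: [0.3842, -0.2605, 0.2179]
tcp_rot: [0.546, 0.838, -0.0, 0.001]
wrist_force: [0.4, 0.8, -1.7]
finger_gap: 0.0284
tool shift cm [23.29 30.67  0.62] yaw now 23.8 world change -18.1 -> tool turn 18.1 (tool z down) q6=-1.11 tcp [ 0.3832 -0.2596  0.2162] tilt [-0.001  0.001 -1.   ]
```

View pics/w12.png

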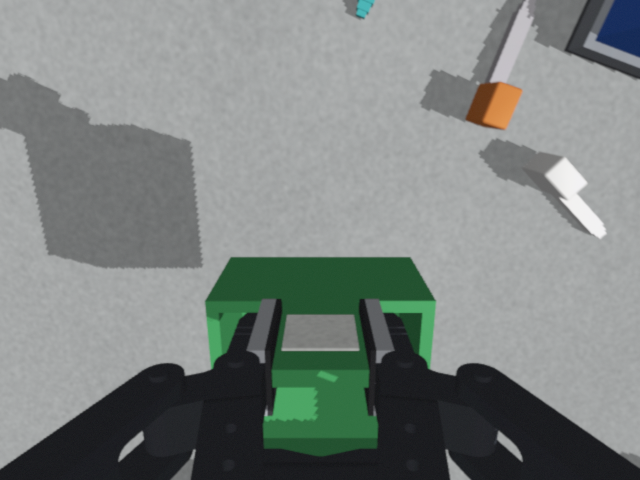

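```bash
python3 -m crank '[[0,0,0,6],[0,0,0,6],[0,0,0,6],[3.1,2.2,0,0],[3.1,2.2,0,0],[3.1,2.2,0,0],[3.1,2.2,0,0],[3.1,2.2,0,0]]' 
python3 -m crank '[[3.1,2.2,0,0],[3.1,2.2,0,0],[3.1,2.2,0,0],[3.1,2.2,0,0],[3.1,2.1,0,0],[0,0,0,0],[0,0,0,0],[0,0,0,0]]'
python3 - <<'E'
from h import *
goto(C(0,.049,.21),CD)
p=get_image("top");w=cloud(p);save(p,"t5",(240,160,360,290),4)
m=cv2.cvtColor(p["pixels"],cv2.COLOR_RGB2HSV);k=(m[...,0]>50)&(m[...,0]<85)&(m[...,1]>110)
z=observe()["ee_pos"][2]-.059+.05
P=w[k&(np.abs(w[...,2]-z)<.012)]
ex=np.array([np.cos(CY),np.sin(CY)]);ey=np.array([-ex[1],ex[0]])
d=P[:,:2]-CR;x=d@ex;y=d@ey
print(len(x),"y end",np.percentile(y,[0.5,2,5]),"x",np.percentile(x,[.5,1,99,99.5]))
e=y<np.percentile(y,1)+.012; A=np.polyfit(x[e],y[e],1);print(A,"mid x",(x[x>.035].mean()+x[x<-.035].mean())/2)
E
```

```text
clock: 27.75
ee_pos: [0.4762, -0.093, 0.2138]
tcp_rot: [0.67, 0.742, -0.001, -0.002]
wrist_force: [0.6, 0.7, -1.5]
finger_gap: 0.0283
clock: 28.55
ee_pos: [0.5687, 0.0697, 0.2145]
tcp_rot: [0.67, 0.742, -0.002, -0.001]
wrist_force: [0.2, 0.2, -1.6]
finger_gap: 0.0281
tool shift cm [0.34 0.18 0.44] yaw now 5.8 world change -0.1 -> tool turn 0.1 (tool z down) q6=-0.05 tcp [0.5687 0.0697 0.2145] tilt [-0.004 -0.001 -1.   ]
176 y end [-0.06294155 -0.06265873 -0.06210885] x [-0.04820306 -0.04814814  0.04008734  0.04019812]
[-0.00668615 -0.05951553] mid x -0.0034753804870078127
```

View pics/t5.png

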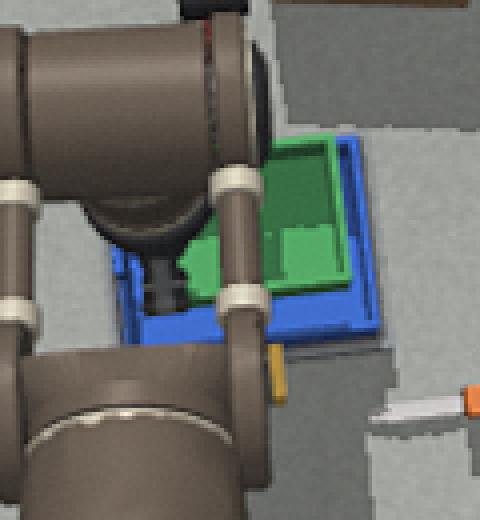

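```bash
python3 -m crank '[[0.1,0.3,3,0],[0,0,3,0],[0,0,3,0],[0,0,3,0],[0,0,1.2,0],[0,0,0,0],[0,0,0,0]]' 
python3 -m crank '[[0,0,0.6,0],[0,0,0.4,0],[0,0,0,0],[0,0,0,0]]'
```

```text
clock: 29.3
ee_pos: [0.5741, 0.0712, 0.0854]
tcp_rot: [0.671, 0.742, 0.0, 0.001]
wrist_force: [0.5, -0.7, -1.8]
finger_gap: 0.0278
clock: 29.7
ee_pos: [0.5735, 0.0718, 0.0748]
tcp_rot: [0.67, 0.742, 0.0, 0.0]
wrist_force: [0.3, -0.6, -0.6]
finger_gap: 0.028
```

```bash
python3 -m crank '[[0,0,0.3,0],[0,0,0.2,0],[0,0,0,0],[0,0,0,0]]'
```

```text
clock: 30.1
ee_pos: [0.5737, 0.0719, 0.07]
tcp_rot: [0.67, 0.742, 0.0, 0.0]
wrist_force: [0.0, 1.4, 2.7]
finger_gap: 0.0283
```

```bash
python3 -m crank '[[0,0,0.05,0],[0,0,0,0],[0,0,0,0],[0,0,0,0],[0,0,0,0]]' 0.4
python3 -m crank '[[0,0,-3,0],[0,0,-4,0],[0,0,-4,0],[0,0,-4,0],[0,-3,0,0],[0,-3,0,0],[0,-3,0,0],[0,0,0,0]]'
python3 - <<'E'
from h import *
goto((.4012,.242,.23),18.8)
p=get_image("top");w=cloud(p);save(p,"t6",(170,160,360,340),4)
b=binpose(p,"bin_d",w,near=(.388,.279));print(b["c"],b["yaw"],b["cost"],b["tab"],b["tabmed"])
E
```

```text
clock: 30.6
ee_pos: [0.5733, 0.0717, 0.0689]
tcp_rot: [0.67, 0.742, -0.0, -0.0]
wrist_force: [0.2, 0.5, 0.2]
finger_gap: 0.0516
clock: 31.4
ee_pos: [0.4796, 0.0624, 0.2181]
tcp_rot: [0.67, 0.742, -0.002, -0.002]
wrist_force: [-0.1, -0.5, 0.8]
finger_gap: 0.0513
tool shift cm [18.66 -5.98 -1.16] yaw now 5.8 world change 13.0 -> tool turn -13.0 (tool z down) q6=-0.06 tcp [0.4796 0.0624 0.2181] tilt [-0.004 -0.    -1.   ]
[0.38853977 0.27874985] 108.58535663034763 2.212058557393372 [0.40096974 0.2417837 ] [0.40331355 0.24253219]
```

View pics/t6.png

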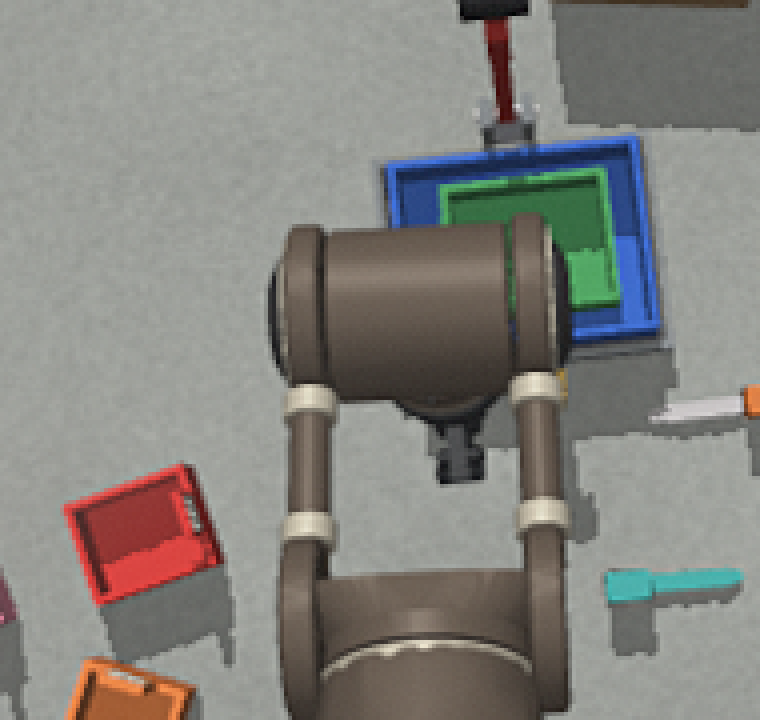

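Green sits in blue. Going to the red bin's tab.

```bash
python3 -m crank '[[4,-1.2,-0.5,0],[4,-1.2,-0.5,0],[4,-1.2,-0.5,0],[4,-1.2,0,0],[2.7,-1.2,0,0],[0,0,0,-6.5],[0,0,0,-6.5],[0,0,0,0]]' 0.3
python3 - <<'E'
from h import *
p=get_image("wrist");save(p,"w13");w=cloud(p)
b=binpose(p,"bin_d",w,near=(.388,.279)) ;print(b)
goto(np.r_[b["tabmed"],.052],b["yaw"]+90)
E
```

```text
clock: 32.25
ee_pos: [0.4061, 0.2435, 0.2343]
tcp_rot: [0.582, 0.813, 0.001, 0.0]
wrist_force: [-0.1, 0.6, 0.4]
finger_gap: 0.0597
{'c': array([0.39000639, 0.28356519]), 'yaw': np.float64(108.79678940484467), 'rect': (array([69.9, 83.1]), array([0.3903, 0.2829]), 108.9), 'cost': np.float64(2.9402041874245635), 'n': 2663, 'tabmed': array([0.40235276, 0.24728275]), 'ntab': 661, 'tab': array([0.40257269, 0.24664517])}
tool shift cm [ 0.51 -0.24 18.22] yaw now 18.7 world change 0.1 -> tool turn -0.1 (tool z down) q6=0.12 tcp [0.4061 0.2432 0.2342] tilt [ 0.001  0.    -1.   ]
```

View pics/w13.png

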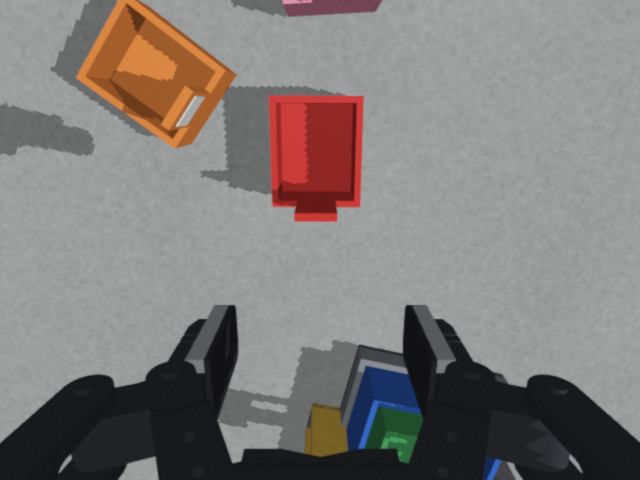

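```bash
python3 -m crank '[[0.35,-0.2,4,0],[0,0,4,0],[0,0,4,0],[0,0,4,0],[0,0,2.2,0],[0,0,0,0],[0,0,0,0]]' 
python3 -m crank '[[0,0,0,0],[0,0,0,0],[0,0,0,0],[0,0,0,0],[0,0,0,0]]' 1 100
python3 -m crank '[[0,0,-1,0],[0,0,-3,0],[0,0,-4,0],[0,0,-4,0],[0,0,-4,0],[0,0,0,0],[0,0,0,0]]'
python3 - <<'E'
from h import *
p=get_image("wrist");save(p,"w14");w=cloud(p);z0=observe()["ee_pos"][2]-.054
b=binpose(p,"bin_d",w,z0=z0,near=(.39,.28));print(b)
goto(C(0,-.041,.21),CD)
E
```

```text
clock: 33.0
ee_pos: [0.4028, 0.2452, 0.0521]
tcp_rot: [0.583, 0.813, -0.0, -0.0]
wrist_force: [0.5, 1.5, 0.4]
finger_gap: 0.0599
clock: 33.5
ee_pos: [0.4039, 0.246, 0.0541]
tcp_rot: [0.582, 0.813, 0.002, 0.001]
wrist_force: [0.8, -0.9, 7.1]
finger_gap: 0.0282
clock: 34.2
ee_pos: [0.4026, 0.2455, 0.2136]
tcp_rot: [0.582, 0.813, 0.002, 0.001]
wrist_force: [-0.3, -1.5, -1.9]
finger_gap: 0.028
{'c': array([0.38896554, 0.28404173]), 'yaw': np.float64(109.87356319188416), 'rect': (array([70.3, 84.1]), array([0.3896, 0.2824]), 109.9), 'cost': np.float64(3.404606517613736), 'n': 13872, 'tabmed': array([0.40198443, 0.24814534]), 'ntab': 5579, 'tab': array([0.40222342, 0.24736438])}
tool shift cm [-30.45   8.39   0.18] yaw now 18.8 world change -13.1 -> tool turn 13.1 (tool z down) q6=0.13 tcp [0.4014 0.2449 0.2118] tilt [-0. -0. -1.]
```

View pics/w14.png

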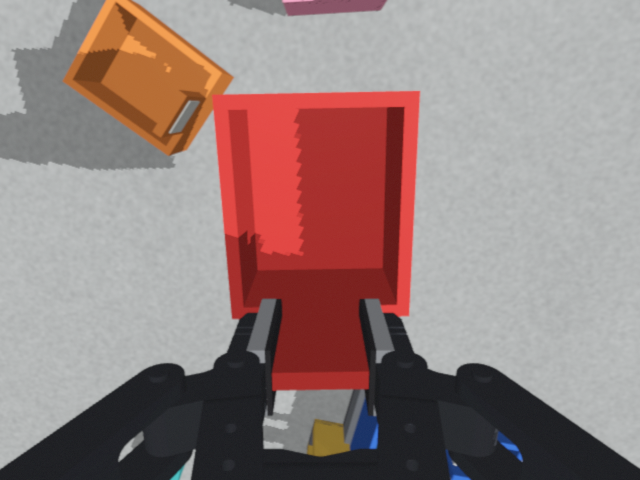

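Run:
```python
from h import *
p=get_image("top");w=cloud(p);save(p,"t7",(170,160,360,340),4)
ex=np.array([np.cos(CY),np.sin(CY)]);ey=np.array([-ex[1],ex[0]])
for n,z in(("bin_a",.006),("bin_c",.011)):
    b=binpose(p,n,w,z0=z,near=(.575,.025));d=b["c"]-CR;print(n,d@ex,d@ey,b["yaw"]-CD,b["cost"],b["n"],b["rect"])
m=p["pixels"]; P=w[210:240,290:300].reshape(-1,3)
b=binpose(p,"bin_c",w,z0=.011,near=(.575,.025));f=w[(np.hypot(w[...,0]-b["c"][0],w[...,1]-b["c"][1])<.03)];print("c floor z",np.median(f[:,2]))
```

```text
bin_a -9.604607902342537e-05 -0.0017818939938623298 -89.91419811940511 10.123095864589734 430 (array([127.5, 168.3]), array([0.5745, 0.0228]), 95.9)
bin_c 0.0015657000662013805 -0.006603227742211637 -89.75443413711463 2.766479054328084 234 (array([ 87.9, 110.2]), array([0.5768, 0.0175]), 96.2)
c floor z 0.015850472943331417
```

View pics/t7.png

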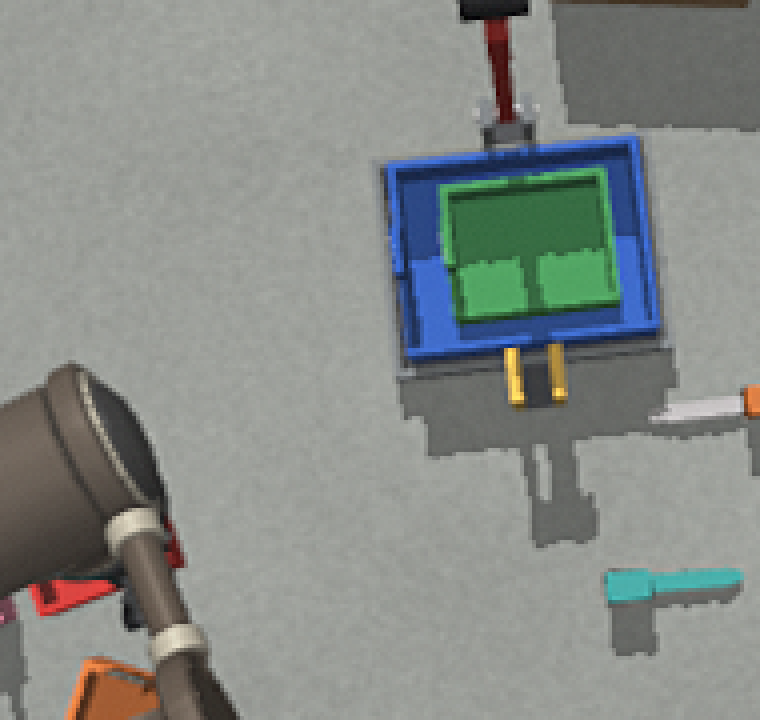

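```bash
python3 -m crank '[[0,0,0,6.8],[0,0,0,6.8],[0,0,0,0]]'
python3 -c "
from h import *
goto(C(.0034,-.046,.21),CD)"
```

```text
clock: 34.6
ee_pos: [0.4005, 0.2444, 0.2097]
tcp_rot: [0.674, 0.739, -0.002, -0.001]
wrist_force: [0.4, 1.2, -1.4]
finger_gap: 0.028
tool shift cm [-28.09  15.75  -0.05] yaw now 5.2 world change 0.5 -> tool turn -0.5 (tool z down) q6=0.36 tcp [0.4005 0.2444 0.2097] tilt [-0.004 -0.002 -1.   ]
```

```bash
python3 -m crank '[[-4,2.25,0,0],[-4,2.25,0,0],[-4,2.25,0,0],[-4,2.25,0,0],[-4,2.25,0,0],[-4,2.25,0,0],[-4.1,2.25,0,0],[0,0,0,0]]'
python3 -m crank '[[0,0,0,0],[0,0,0,0]]'
python3 - <<'E'
from h import *
goto(C(.0034,-.046,.21),CD)
p=get_image("top");w=cloud(p);save(p,"t8",(240,160,360,290),4)
h=cv2.cvtColor(p["pixels"],cv2.COLOR_RGB2HSV);k=((h[...,0]<5)|(h[...,0]>175))&(h[...,1]>110)
z=observe()["ee_pos"][2]-.054+.045
P=w[k&(np.abs(w[...,2]-z)<.012)]
ex=np.array([np.cos(CY),np.sin(CY)]);ey=np.array([-ex[1],ex[0]])
d=P[:,:2]-CR;x=d@ex;y=d@ey;s=(np.abs(x)<.06)&(np.abs(y)<.08);x=x[s];y=y[s]
print(len(x),np.percentile(x,[1,99]),np.percentile(y,[1,99]))
e=y>np.percentile(y,99)-.012
if e.sum()>5: print(np.polyfit(x[e],y[e],1))
q=get_image("wrist");save(q,"w15")
E
```

```text
clock: 35.4
ee_pos: [0.5869, -0.0253, 0.2106]
tcp_rot: [0.675, 0.738, -0.001, 0.001]
wrist_force: [-0.0, 0.2, -0.9]
finger_gap: 0.0279
clock: 35.6
ee_pos: [0.5831, -0.0196, 0.2105]
tcp_rot: [0.674, 0.739, -0.001, -0.002]
wrist_force: [-0.0, 0.7, -0.3]
finger_gap: 0.0281
tool shift cm [-0.13 -0.02  0.05] yaw now 5.3 world change 0.4 -> tool turn -0.4 (tool z down) q6=-0.20 tcp [ 0.5831 -0.0196  0.2105] tilt [-0.003  0.001 -1.   ]
79 [-0.03311241  0.03324543] [-0.03290105  0.03455626]
[-0.07552101  0.03450993]
```

View pics/t8.png

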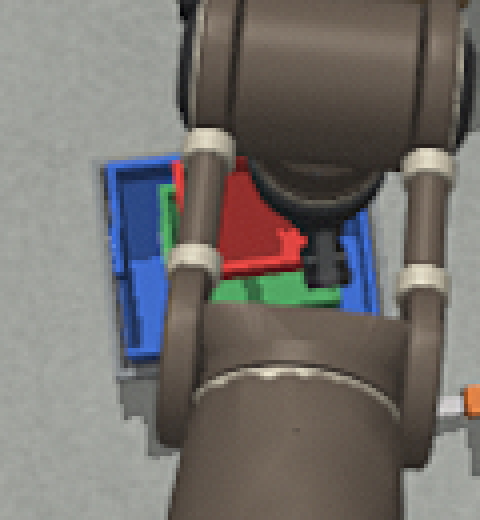

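View pics/w15.png

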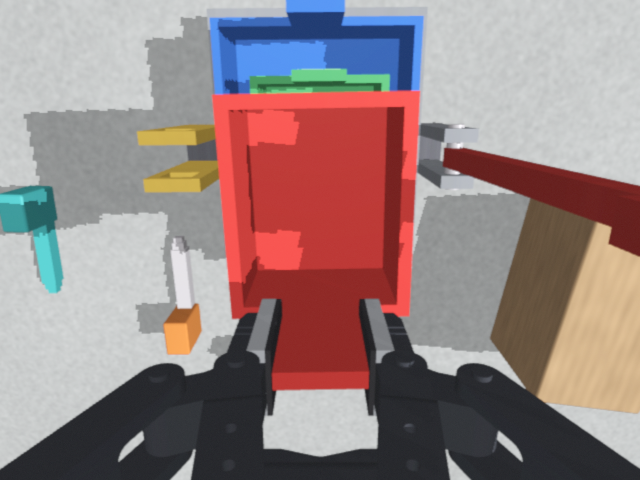

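```bash
python3 -m crank '[[0,0.1,3,0],[0,0,3,0],[0,0,3,0],[0,0,0.8,0],[0,0,0,0],[0,0,0,0]]'
python3 - <<'E'
from h import *
q=get_image("wrist");save(q,"w16")
goto(C(.0034,-.046,.07),CD)
E
```

```text
clock: 36.3
ee_pos: [0.5865, -0.0198, 0.1154]
tcp_rot: [0.674, 0.739, 0.001, 0.001]
wrist_force: [0.7, -0.4, -0.1]
finger_gap: 0.0281
tool shift cm [-0.05 -0.44  4.6 ] yaw now 5.3 world change 0.5 -> tool turn -0.5 (tool z down) q6=-0.20 tcp [ 0.5871 -0.02    0.116 ] tilt [ 0.004 -0.    -1.   ]
```

View pics/w16.png

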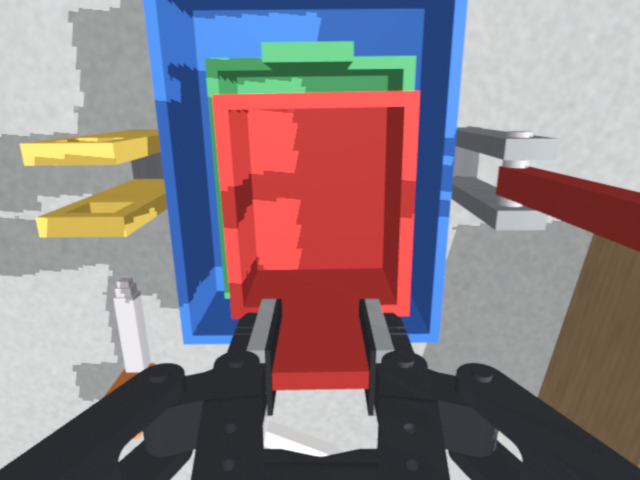

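```bash
python3 -m crank '[[0,0,0,0],[0,0,0,0],[0,0,0,0],[0,0,0,0]]'
cat >> h.py <<'E'
ex=np.array([np.cos(CY),np.sin(CY)]);ey=np.array([-ex[1],ex[0]])
def rel(q):
    w=cloud(q);h=cv2.cvtColor(q["pixels"],cv2.COLOR_RGB2HSV);H=h[...,0]
    d=w[...,:2]-CR;x=d@ex;y=d@ey;z=w[...,2]
    red=((H<5)|(H>175))&(h[...,1]>110)&(np.abs(x)<.07)&(np.abs(y)<.1);gr=(H>50)&(H<85)&(h[...,1]>90)&(np.abs(x)<.07)&(np.abs(y)<.1);bl=(H>100)&(H<125)&(h[...,1]>110)&(np.abs(x)<.1)&(np.abs(y)<.12)
    return x,y,z,red,gr,bl
E
python3 - <<'E'
from h import *
goto(C(.0034,-.046,.07),CD)
q=get_image("wrist");x,y,z,red,gr,bl=rel(q)
zr=observe()["ee_pos"][2]-.009
for n,m,z0,L in(("red",red,zr,.035),("green",gr,.061,.045)):
    s=m&(np.abs(z-z0)<.01)
    for a,b in((-.04,-.01),(-.01,.02),(.02,.06)):
        t=s&(y>a)&(y<b); 
        if t.sum()>20: print(n,(a,b),"x",np.percentile(x[t],[1,99]).round(4),"y",np.percentile(y[t],[1,99]).round(4),t.sum())
E
```

```text
clock: 36.75
ee_pos: [0.5858, -0.0203, 0.1144]
tcp_rot: [0.674, 0.739, 0.0, 0.0]
wrist_force: [0.1, -0.2, -1.2]
finger_gap: 0.028
tool shift cm [-0.04 -0.29  4.44] yaw now 5.2 world change 0.5 -> tool turn -0.5 (tool z down) q6=-0.20 tcp [ 0.5858 -0.0203  0.1144] tilt [ 0.001 -0.    -1.   ]
red (-0.04, -0.01) x [-0.0289  0.0405] y [-0.0397 -0.0103] 2623
red (-0.01, 0.02) x [-0.0292  0.0402] y [-0.0097  0.0198] 3072
red (0.02, 0.06) x [-0.0292  0.0397] y [0.0205 0.0358] 4378
green (-0.04, -0.01) x [-0.0414 -0.0399] y [-0.0397 -0.0103] 132
green (-0.01, 0.02) x [-0.0417 -0.0403] y [-0.0098  0.0195] 127
green (0.02, 0.06) x [-0.0414  0.0479] y [0.027  0.0518] 2761
```

```bash
python3 -m crank '[[0.1,-0.23,1,0],[0,0,1,0],[0,0,1,0],[0,0,0.6,0],[0,0,0,0],[0,0,0,0],[0,0,0,0]]'
python3 - <<'E'
from h import *
goto(C(.0034,-.046,.07),CD)
q=get_image("wrist");save(q,"w17")
E
```

```text
clock: 37.5
ee_pos: [0.5836, -0.0195, 0.0783]
tcp_rot: [0.674, 0.739, 0.0, 0.0]
wrist_force: [0.6, 0.3, -1.4]
finger_gap: 0.0283
tool shift cm [-0.14 -0.08  0.83] yaw now 5.2 world change 0.5 -> tool turn -0.5 (tool z down) q6=-0.20 tcp [ 0.5836 -0.0195  0.0783] tilt [ 0.001 -0.    -1.   ]
```

View pics/w17.png

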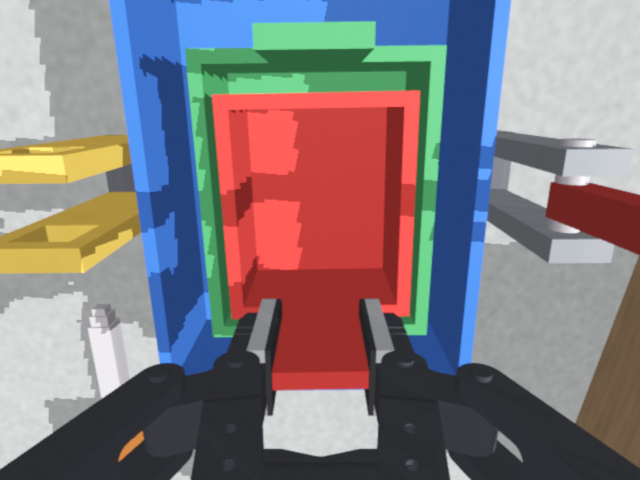

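Red is centred inside green. I lower it onto the floor and let go.

```bash
python3 -m crank '[[0,0,0.5,0],[0,0,0.3,0],[0,0,0.1,0],[0,0,0,0],[0,0,0,0]]'
```

```text
clock: 38.05
ee_pos: [0.5833, -0.0195, 0.0702]
tcp_rot: [0.674, 0.739, -0.0, 0.0]
wrist_force: [-2.4, 0.2, 7.2]
finger_gap: 0.028
```

```bash
python3 -m crank '[[0,0,0,0],[0,0,0,0],[0,0,0,0],[0,0,0,0],[0,0,0,0]]' 0.45
python3 -m crank '[[0,0,-3,0],[0,0,-4,0],[0,0,-4,0],[0,0,-4,0],[0,0,-4,0],[0,0,-4,0],[0,0,0,0],[0,0,0,0]]'
python3 - <<'E'
from h import *
q=get_image("wrist");save(q,"w18")
goto(C(.086+.03,0,.40),CD+90)
E
```

```text
clock: 38.55
ee_pos: [0.5831, -0.0194, 0.0688]
tcp_rot: [0.674, 0.739, -0.0, -0.0]
wrist_force: [-0.3, -1.0, -0.2]
finger_gap: 0.0467
clock: 39.35
ee_pos: [0.5839, -0.0195, 0.3005]
tcp_rot: [0.674, 0.739, 0.001, 0.001]
wrist_force: [-0.9, 0.1, 0.5]
finger_gap: 0.0471
tool shift cm [  4.54  11.22 -10.15] yaw now 5.2 world change -89.5 -> tool turn 89.5 (tool z down) q6=-0.20 tcp [ 0.5827 -0.0193  0.2985] tilt [-0.001  0.    -1.   ]
```

View pics/w18.png

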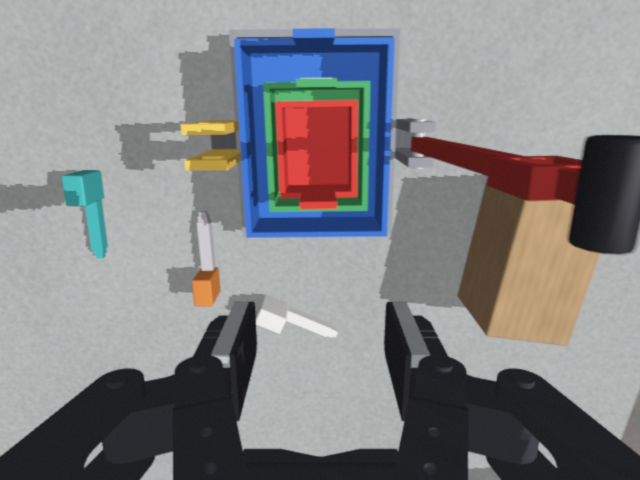

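All three are nested: red at (316,150) inside green inside blue. Now back to the bar handle.

```bash
python3 -m crank '[[0,0,-4,0],[0,0,-4,0],[0,0,0,-8.2],[0,0,0,-8.2],[0,0,0,-8.2],[0,0,0,-8.2],[0,0,0,-8.2],[0,0,0,-8.2]]' 0.2
python3 -m crank '[[0,0,0,-8.2],[0,0,0,-8.2],[0,0,0,-8.2],[0,0,0,-8.2],[0,0,0,-8.2],[0,0,0,0],[0,0,0,0]]'
python3 -c "
from h import *
goto((.6925,.0375,.37),CD+90)"
```

```text
clock: 40.2
ee_pos: [0.5821, -0.0193, 0.3758]
tcp_rot: [0.303, 0.953, -0.001, -0.003]
wrist_force: [0.1, -0.2, 0.6]
finger_gap: 0.0686
clock: 40.9
ee_pos: [0.5825, -0.0193, 0.377]
tcp_rot: [-0.046, 0.999, 0.0, -0.002]
wrist_force: [0.1, -0.5, 0.3]
finger_gap: 0.0684
tool shift cm [-11.48   4.65   0.66] yaw now 95.3 world change 0.5 -> tool turn -0.5 (tool z down) q6=-1.77 tcp [ 0.5825 -0.0193  0.377 ] tilt [-0.003  0.    -1.   ]
```

```bash
python3 -m crank '[[-3.8,1.5,0,0],[-3.8,1.5,0,0],[-3.8,1.6,0,-0.5],[0,0,0,0],[0,0,0,0],[0,0,0,0]]'
python3 - <<'E'
from h import *
goto((.6935,.0375,.2737),CD+90)
q=get_image("wrist");save(q,"w19")
E
```

```text
clock: 41.5
ee_pos: [0.6915, 0.0367, 0.3786]
tcp_rot: [-0.051, 0.999, -0.0, -0.001]
wrist_force: [-0.4, -0.5, 0.6]
finger_gap: 0.0684
tool shift cm [-0.22  0.06 10.49] yaw now 95.9 world change -0.1 -> tool turn 0.1 (tool z down) q6=-1.68 tcp [0.6915 0.0367 0.3786] tilt [-0.001 -0.    -1.   ]
```

View pics/w19.png

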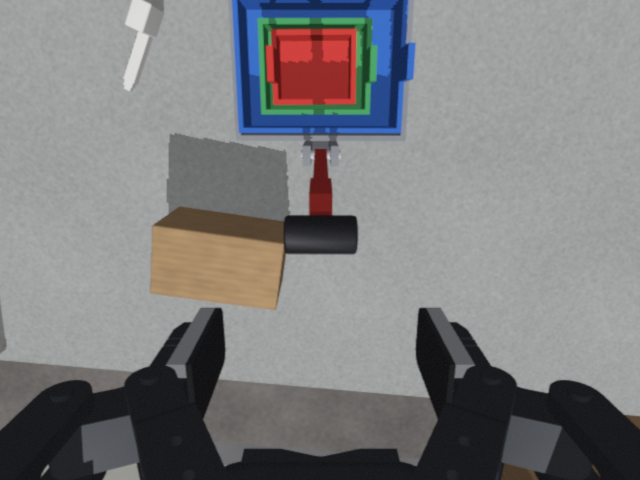

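```bash
python3 -m crank '[[-0.15,0.05,4,0],[0,0,4,0],[0,0,2.5,0],[0,0,0,0],[0,0,0,0]]'
python3 -m crank '[[0,0,0,0],[0,0,0,0],[0,0,0,0],[0,0,0,0],[0,0,0,0]]' 1 30
python3 - <<'E'
from h import *
o,t,M=tool();print(t,M[:,0].round(3))
A=np.linspace(1.713,0,13);x=-.214*np.cos(A);z=.214*np.sin(A)
print(np.round(np.c_[-np.diff(x)*100,-np.diff(z)*100],2).tolist(), t+np.r_[ex*(x[-1]-x[0]),z[-1]-z[0]])
q=get_image("wrist");save(q,"w20")
E
```

```text
clock: 42.05
ee_pos: [0.6934, 0.0372, 0.2752]
tcp_rot: [-0.051, 0.999, -0.0, 0.0]
wrist_force: [-0.1, 0.3, 1.0]
finger_gap: 0.0684
clock: 42.55
ee_pos: [0.6953, 0.0373, 0.2775]
tcp_rot: [-0.052, 0.999, -0.001, 0.003]
wrist_force: [-0.1, -1.4, 5.5]
finger_gap: 0.0394
[0.69531449 0.03727505 0.27746387] [-0.995 -0.103 -0.005]
[[3.04, -0.22], [3.04, 0.22], [2.98, 0.65], [2.86, 1.07], [2.68, 1.46], [2.44, 1.83], [2.16, 2.16], [1.83, 2.44], [1.46, 2.68], [1.07, 2.86], [0.65, 2.98], [0.22, 3.04]] [0.4522147  0.01279619 0.06562397]
```

View pics/w20.png

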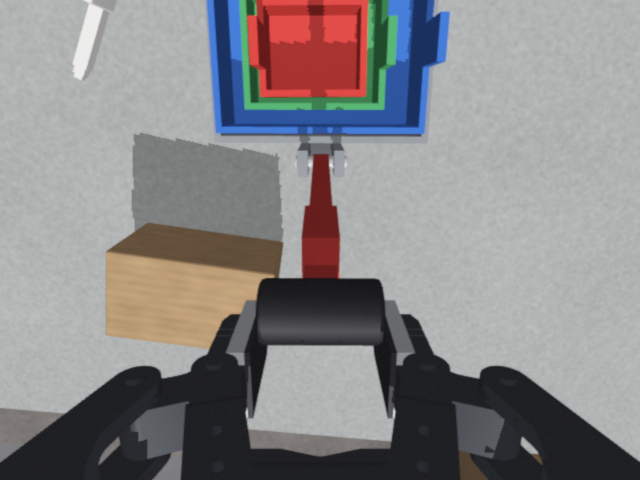

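Handle held; I reverse the arc to shut the bar.

```bash
python3 -m crank '[[3.04,0,-0.22,0],[3.04,0,0.22,0],[2.98,0,0.65,0],[2.86,0,1.07,0],[0,0,0,0]]'
python3 -m crank '[[2.68,0,1.46,0],[2.44,0,1.83,0],[2.16,0,2.16,0],[1.83,0,2.44,0],[0,0,0,0]]'
python3 -m crank '[[1.46,0,2.68,0],[1.07,0,2.86,0],[0.65,0,2.98,0],[0.22,0,2.4,0],[0,0,0,0],[0,0,0,0]]'
```

```text
clock: 43.1
ee_pos: [0.571, 0.0248, 0.2571]
tcp_rot: [-0.052, 0.999, -0.001, -0.003]
wrist_force: [-3.9, -1.2, 6.0]
finger_gap: 0.0392
clock: 43.6
ee_pos: [0.4819, 0.0159, 0.1755]
tcp_rot: [-0.052, 0.999, -0.0, -0.002]
wrist_force: [-0.7, -1.4, -1.7]
finger_gap: 0.0392
clock: 44.2
ee_pos: [0.4512, 0.0128, 0.0687]
tcp_rot: [-0.052, 0.999, 0.0, -0.001]
wrist_force: [-0.5, 2.0, -3.9]
finger_gap: 0.0392
```

```bash
python3 -m crank '[[0,0,0.4,0],[0,0,0.3,0],[0,0,0,0],[0,0,0,0]]'
python3 - <<'E'
from h import *
p=get_image("side");save(p,"s3",(200,150,440,290),3);print(tool()[1])
q=get_image("wrist");save(q,"w21")
E
```

```text
clock: 44.6
ee_pos: [0.4515, 0.0129, 0.0666]
tcp_rot: [-0.052, 0.999, 0.0, -0.001]
wrist_force: [-13.7, 1.2, 35.5]
finger_gap: 0.0393
[0.45145742 0.01286922 0.06660264]
```

View pics/s3.png

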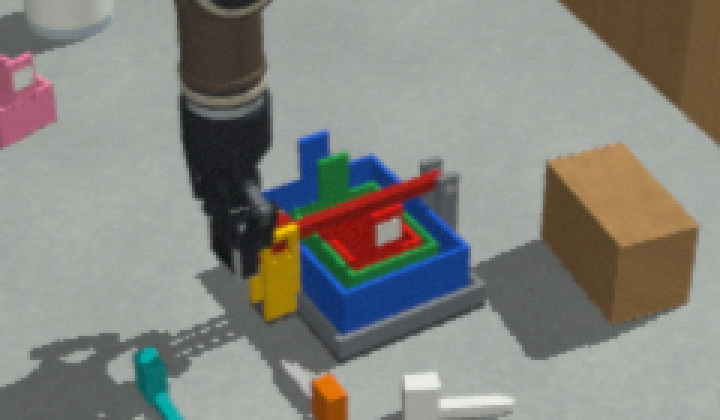

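View pics/w21.png

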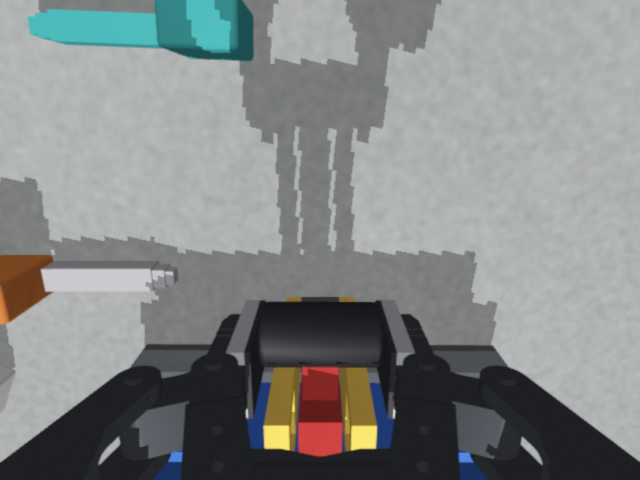

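```bash
python3 -m crank '[[0,0,-0.3,0],[0,0,0,0]]'
python3 -m crank '[[0,0,0,0],[0,0,0,0],[0,0,0,0]]' 0.2
python3 -m crank '[[0,0,-3,0],[0,0,-4,0],[0,0,-4,0],[0,0,-4,0],[0,0,0,0],[0,0,0,0]]'
python3 - <<'E'
from h import *
q=get_image("wrist");save(q,"w22");w=cloud(q);h=cv2.cvtColor(q["pixels"],cv2.COLOR_RGB2HSV)
d=w[...,:2]-CR;x=d@ex;y=d@ey
m=((h[...,0]<5)|(h[...,0]>175))&(h[...,1]>110)&(np.abs(y)<.012)&(w[...,2]>.07)
for a in(-.115,-.08,-.05,-.02,.01,.04,.07):
    s=m&(np.abs(x-a)<.012);print(a,s.sum(),np.median(w[...,2][s]).round(4),np.median(y[s]).round(4))
goto((.474,-.1417,.2),CD)
E
```

```text
clock: 44.9
ee_pos: [0.4514, 0.0129, 0.0668]
tcp_rot: [-0.052, 0.999, 0.0, 0.0]
wrist_force: [-6.3, 1.1, 15.2]
finger_gap: 0.0392
clock: 45.2
ee_pos: [0.4514, 0.0125, 0.0648]
tcp_rot: [-0.052, 0.999, -0.0, 0.0]
wrist_force: [-0.4, 0.6, 0.6]
finger_gap: 0.0685
clock: 45.8
ee_pos: [0.4517, 0.0125, 0.2156]
tcp_rot: [-0.052, 0.999, -0.0, 0.001]
wrist_force: [0.2, -0.8, -0.4]
finger_gap: 0.068
-0.115 540 0.0867 0.002
-0.08 639 0.0973 0.0015
-0.05 491 0.0864 0.0022
-0.02 454 0.0864 0.0017
0.01 418 0.0864 0.0018
0.04 370 0.0864 0.0018
0.07 104 0.0864 0.0019
tool shift cm [ -0.76 -15.59   1.4 ] yaw now 95.9 world change 89.8 -> tool turn -89.8 (tool z down) q6=-1.74 tcp [0.4503 0.0126 0.214 ] tilt [-0.001  0.    -1.   ]
```

View pics/w22.png

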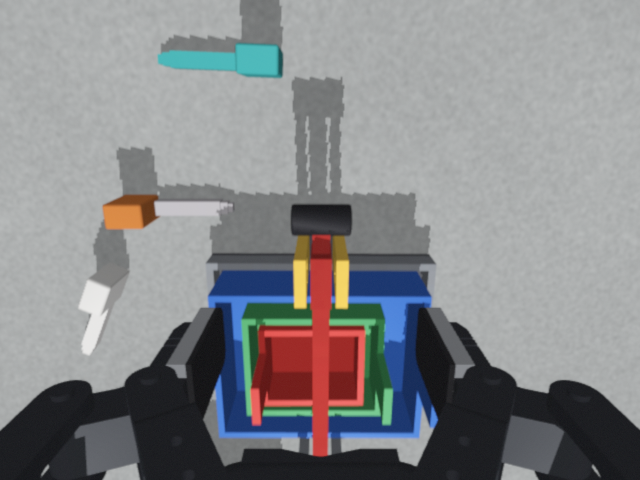

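Bar is level at 0.0864 along its whole top, so it is shut. Back to the pin.

```bash
python3 -m crank '[[-0.2,-3.9,0,0],[-0.2,-3.9,0,0],[-0.2,-3.9,0,0],[-0.2,-3.9,0,0],[0,0,0,8.2],[0,0,0,8.2],[0,0,0,8.2],[0,0,0,8.2]]' 0.5
python3 -m crank '[[0,0,0,8.2],[0,0,0,8.2],[0,0,0,8.2],[0,0,0,8.2],[0,0,0,8.2],[0,0,0,8.2],[0,0,0,8.0],[0,0,0,0]]'
python3 - <<'E'
from h import *
goto((.474,-.1417,.2),CD)
p=get_image('wrist');save(p,'w23');w=cloud(p)
hsv=cv2.cvtColor(p["pixels"],cv2.COLOR_RGB2HSV);m=(hsv[...,0]>6)&(hsv[...,0]<18)&(hsv[...,1]>130)&(w[...,2]>.03)
P=w[m];print(len(P),P.mean(0),cv2.minAreaRect(P[:,:2].astype(np.float32)*1000))
E
```

```text
clock: 46.65
ee_pos: [0.4731, -0.1414, 0.2117]
tcp_rot: [0.236, 0.972, 0.0, -0.003]
wrist_force: [0.2, 0.3, 0.4]
finger_gap: 0.0426
clock: 47.45
ee_pos: [0.4732, -0.1412, 0.2121]
tcp_rot: [0.67, 0.743, -0.001, -0.002]
wrist_force: [-0.1, -0.2, -0.8]
finger_gap: 0.043
tool shift cm [-0.06  0.07  1.21] yaw now 5.9 world change -0.2 -> tool turn 0.2 (tool z down) q6=-0.48 tcp [ 0.4732 -0.1412  0.2121] tilt [-0.005  0.002 -1.   ]
1067 [ 0.48149434 -0.12713745  0.04086961] ((530.9589233398438, -55.37644958496094), (227.5489501953125, 69.75405883789062), 44.139705657958984)
```

View pics/w23.png

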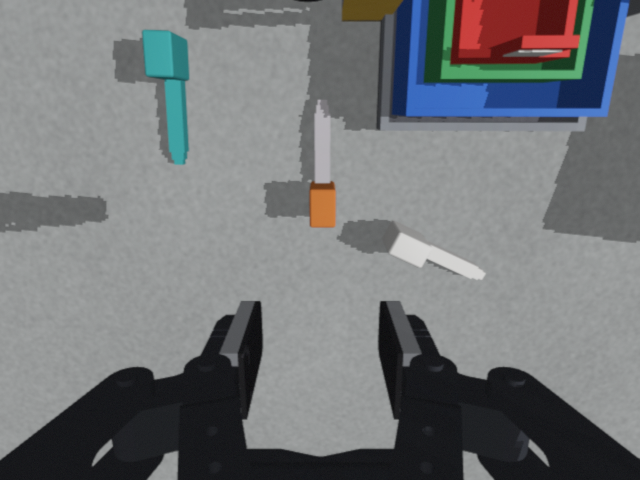

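```bash
python3 -m crank '[[-0.05,0.05,4,0],[0,0,4,0],[0,0,4,0],[0,0,4,0],[0,0,3,0],[0,0,1.1,0],[0,0,0,0],[0,0,0,0]]'
python3 -m crank '[[0,0,0,0],[0,0,0,0],[0,0,0,0],[0,0,0,0],[0,0,0,0]]' 1 60
```

```text
clock: 48.3
ee_pos: [0.4762, -0.1425, 0.0144]
tcp_rot: [0.669, 0.743, 0.0, 0.001]
wrist_force: [0.8, 0.2, 0.8]
finger_gap: 0.0427
clock: 48.8
ee_pos: [0.4772, -0.143, 0.0157]
tcp_rot: [0.669, 0.743, 0.001, 0.002]
wrist_force: [-0.2, -0.2, 7.4]
finger_gap: 0.019
```

```bash
python3 -m crank '[[0,0,-2,0],[0,0,-3,0],[0,0,-2.4,0],[0,0,0,0],[0,0,0,0],[0,0,0,0]]'
python3 - <<'E'
from h import *
goto(C(-.0848,-.155,.0897),CD)
p=get_image('wrist');save(p,'w24')
E
```

```text
clock: 49.4
ee_pos: [0.4742, -0.1417, 0.0866]
tcp_rot: [0.67, 0.743, -0.0, -0.001]
wrist_force: [-0.1, 0.4, -1.2]
finger_gap: 0.0189
tool shift cm [ 0.02  3.22 -0.32] yaw now 5.9 world change -0.2 -> tool turn 0.2 (tool z down) q6=-0.48 tcp [ 0.4742 -0.1417  0.0866] tilt [-0.002  0.001 -1.   ]
```

View pics/w24.png

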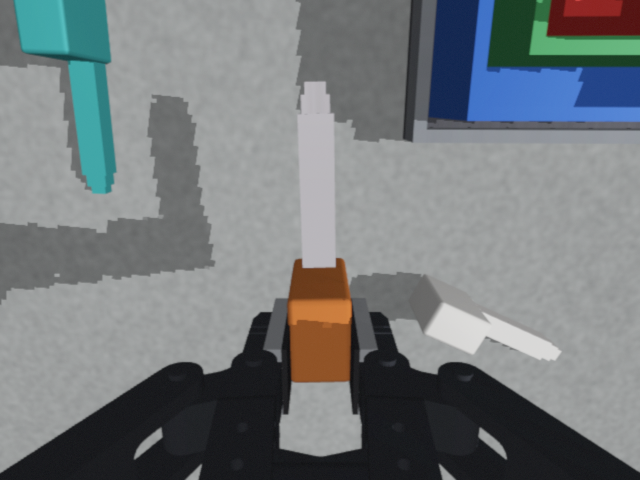

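```bash
python3 -m crank '[[0.03,1.6,-0.2,0],[0,1.6,-0.1,0],[0,0,0,0],[0,0,0,0],[0,0,0,0],[0,0,0,0]]'
cat >> h.py <<'E'
def pinm(p):
    w=cloud(p);h=cv2.cvtColor(p["pixels"],cv2.COLOR_RGB2HSV);d=w[...,:2]-CR;x=d@ex;y=d@ey;z=w[...,2]
    t=tool()[1];tx=(t[:2]-CR)@ex;ty=(t[:2]-CR)@ey;print("tcp cradle",tx.round(4),ty.round(4),t[2].round(4))
    b=(h[...,0]>6)&(h[...,0]<18)&(h[...,1]>130)&(np.abs(x-tx)<.025)&(np.abs(y-ty)<.04);zt=np.percentile(z[b],95);top=b&(z>zt-.006)
    print("block top z",np.median(z[top]).round(4),"x",np.percentile(x[top],[1,99]).round(4),"y",np.percentile(y[top],[1,99]).round(4))
    r=(h[...,1]<40)&(h[...,2]>120)&(np.abs(x-tx)<.02)&(y>ty+.012)&(y<ty+.1)&(z>zt-.04)&(z<zt-.012)
    if r.sum()>30:
        print("rod z",np.median(z[r]).round(4),"y",np.percentile(y[r],[1,99]).round(4))
        for a in(.025,.045,.06,.072):
            s=r&(np.abs(y-ty-a)<.004)
            if s.sum()>10:print("  rod at +%.3f"%a,"x",np.percentile(x[s],[2,98]).round(4),"mid",np.mean(np.percentile(x[s],[2,98])).round(4),"z",np.median(z[s]).round(4))
    e=(h[...,0]>20)&(h[...,0]<32)&(h[...,1]>130)&(np.abs(y)<.03)&(np.abs(x+.088)<.03)&(z>.088)
    if e.sum()>30:
        print("ear top z",np.median(z[e]).round(4),"x",np.percentile(x[e],[1,99]).round(4),"y",np.percentile(y[e],[1,99]).round(4))
E
python3 - <<'E'
from h import *
p=get_image('wrist');save(p,'w25');pinm(p)
E
```

```text
clock: 50.05
ee_pos: [0.5059, -0.1384, 0.09]
tcp_rot: [0.67, 0.743, -0.0, -0.001]
wrist_force: [0.1, 0.3, -1.2]
finger_gap: 0.0191
tcp cradle -0.0848 -0.1553 0.0902
block top z 0.1144 x [-0.0948 -0.0758] y [-0.1627 -0.1341]
rod z 0.0865 y [-0.1336 -0.0712]
  rod at +0.025 x [-0.0915 -0.08  ] mid -0.0858 z 0.0866
  rod at +0.045 x [-0.0921 -0.0806] mid -0.0863 z 0.0866
  rod at +0.060 x [-0.0923 -0.0808] mid -0.0865 z 0.0866
  rod at +0.072 x [-0.0925 -0.081 ] mid -0.0868 z 0.0865
```

View pics/w25.png

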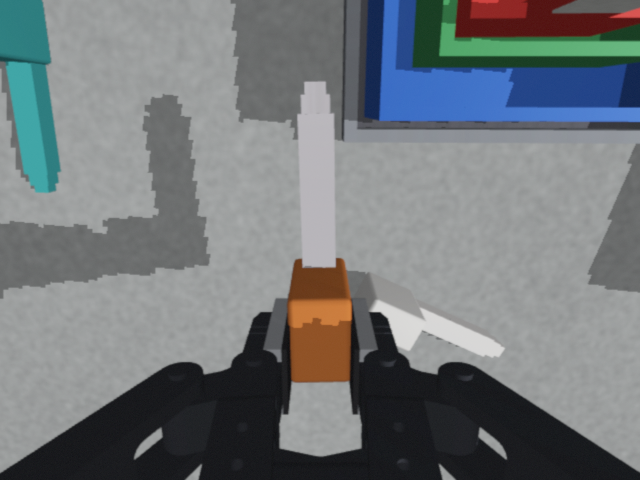

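```bash
python3 -m crank '[[1.5,0,0,1],[1.5,0,0,0],[0.7,0,0,0],[0,0,0,0],[0,0,0,0],[0,0,0,0]]'
python3 - <<'E'
from h import *
p=get_image('wrist');save(p,'w26');pinm(p)
E
```

```text
clock: 50.7
ee_pos: [0.504, -0.1021, 0.0908]
tcp_rot: [0.676, 0.737, 0.0, 0.0]
wrist_force: [-0.2, -0.5, 0.0]
finger_gap: 0.019
tcp cradle -0.0834 -0.1189 0.0908
block top z 0.1152 x [-0.093  -0.0741] y [-0.1263 -0.0977]
rod z 0.0872 y [-0.0975 -0.0349]
  rod at +0.025 x [-0.0894 -0.0778] mid -0.0836 z 0.0873
  rod at +0.045 x [-0.0895 -0.0781] mid -0.0838 z 0.0874
  rod at +0.060 x [-0.0896 -0.0781] mid -0.0838 z 0.0873
  rod at +0.072 x [-0.0897 -0.0783] mid -0.084 z 0.0873
ear top z 0.0969 x [-0.1029 -0.0699] y [-0.0165 -0.0127]
```

View pics/w26.png

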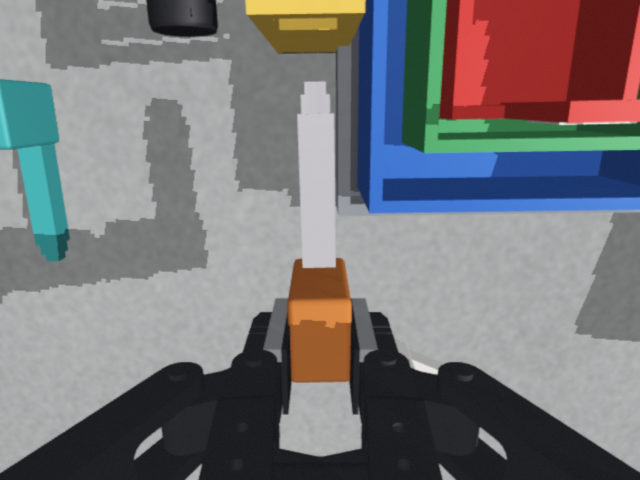

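```bash
python3 -m crank '[[0,-0.25,0.1,0],[0.5,0,0,0],[0,0,0,0],[0,0,0,0],[0,0,0,0],[0,0,0,0]]'
python3 - <<'E'
from h import *
p=get_image('wrist');save(p,'w27');pinm(p)
E
```

```text
clock: 51.35
ee_pos: [0.5009, -0.097, 0.0897]
tcp_rot: [0.676, 0.737, 0.0, 0.0]
wrist_force: [0.4, -0.3, -0.5]
finger_gap: 0.0189
tcp cradle -0.0859 -0.1135 0.0897
block top z 0.1141 x [-0.0956 -0.0766] y [-0.121  -0.0924]
rod z 0.0862 y [-0.0922 -0.0296]
  rod at +0.025 x [-0.0919 -0.0804] mid -0.0862 z 0.0862
  rod at +0.045 x [-0.0921 -0.0807] mid -0.0864 z 0.0863
  rod at +0.060 x [-0.0922 -0.0806] mid -0.0864 z 0.0863
  rod at +0.072 x [-0.0922 -0.0808] mid -0.0865 z 0.0861
ear top z 0.097 x [-0.1029 -0.0698] y [-0.0164 -0.0083]
```

View pics/w27.png

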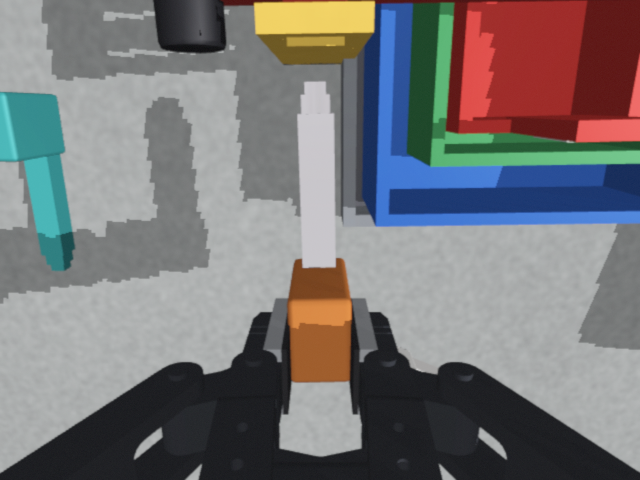

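Rod axis matches the window to under 1 mm: x -0.0864 for both, z 0.080. Inserting in stages.

```bash
python3 -m crank '[[1,0,0,0],[1,0,0,0],[1,0,0,0],[0,0,0,0],[0,0,0,0]]'
python3 -m crank '[[1,0,0,0],[1,0,0,0],[1,0,0,0],[0,0,0,0],[0,0,0,0]]'
python3 - <<'E'
from h import *
p=get_image('wrist');save(p,'w28');pinm(p)
E
```

```text
clock: 51.9
ee_pos: [0.4982, -0.0665, 0.0897]
tcp_rot: [0.676, 0.737, -0.0, 0.0]
wrist_force: [0.7, -1.2, -1.8]
finger_gap: 0.019
clock: 52.4
ee_pos: [0.4956, -0.0368, 0.0897]
tcp_rot: [0.676, 0.737, -0.0, 0.0]
wrist_force: [-0.1, 0.8, -1.6]
finger_gap: 0.0188
tcp cradle -0.085 -0.0534 0.0897
block top z 0.1141 x [-0.0948 -0.0759] y [-0.0605 -0.032 ]
rod z 0.086 y [-0.0413  0.0313]
  rod at +0.025 x [-0.0912 -0.0796] mid -0.0854 z 0.0862
  rod at +0.045 x [-0.0912 -0.0803] mid -0.0857 z 0.0861
  rod at +0.060 x [-0.0916 -0.0802] mid -0.0859 z 0.0862
  rod at +0.072 x [-0.0916 -0.0802] mid -0.0859 z 0.086
ear top z 0.0971 x [-0.1029 -0.0699] y [-0.0157  0.0197]
```

View pics/w28.png

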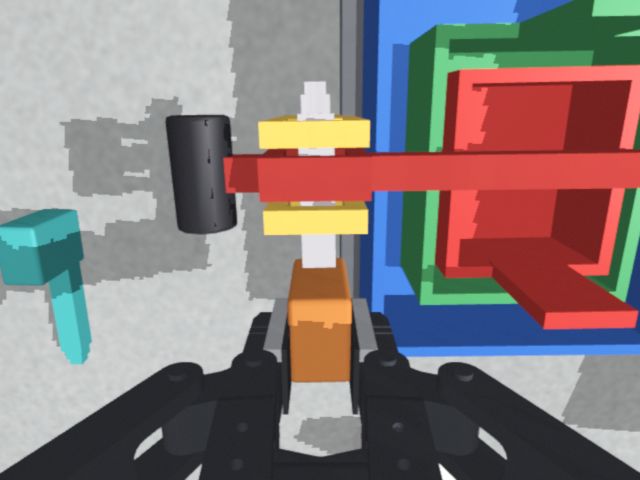

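```bash
python3 -m crank '[[0.8,0,0,0],[0.5,0,0,0],[0.2,0,0,0],[0,0,0,0],[0,0,0,0]]'
python3 -m crank '[[0.2,0,0,0],[0.1,0,0,0],[0,0,0,0],[0,0,0,0]]'
python3 - <<'E'
from h import *
p=get_image('wrist');save(p,'w29');pinm(p)
E
```

```text
clock: 52.95
ee_pos: [0.4944, -0.0222, 0.0897]
tcp_rot: [0.676, 0.737, -0.0, 0.0]
wrist_force: [0.6, -0.5, -0.7]
finger_gap: 0.0189
clock: 53.35
ee_pos: [0.4944, -0.0208, 0.0898]
tcp_rot: [0.676, 0.737, -0.001, 0.001]
wrist_force: [0.8, -5.0, -0.8]
finger_gap: 0.0193
tcp cradle -0.0848 -0.037 0.0898
block top z 0.1142 x [-0.0944 -0.0755] y [-0.0445 -0.0159]
rod z 0.0858 y [-0.0249  0.0473]
  rod at +0.025 x [-0.0905 -0.0802] mid -0.0853 z 0.0863
  rod at +0.045 x [-0.091  -0.0797] mid -0.0853 z 0.0862
  rod at +0.060 x [-0.0911 -0.0795] mid -0.0853 z 0.0861
  rod at +0.072 x [-0.0911 -0.0797] mid -0.0854 z 0.0859
ear top z 0.097 x [-0.1028 -0.0699] y [-0.0159  0.0198]
```

View pics/w29.png

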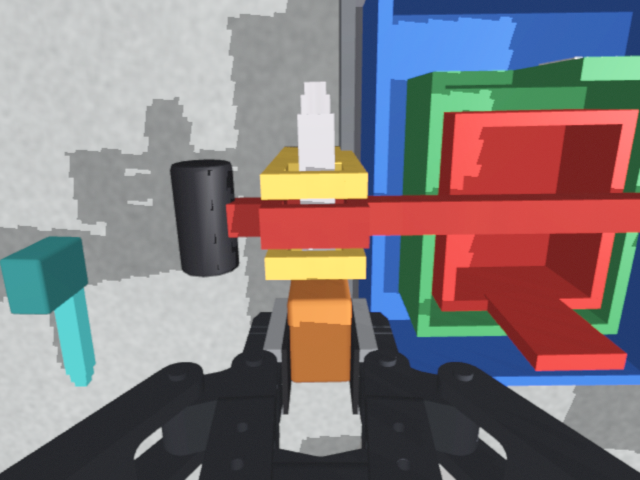

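Pin is home: 5 N contact against the ear, tip about 45 mm past the bracket centre. I lower it onto the window sill, release and back off.

```bash
python3 -m crank '[[0,0,0.2,0],[0,0,0.15,0],[0,0,0,0],[0,0,0,0]]'
python3 -m crank '[[0,0,0,0],[0,0,0,0],[0,0,0,0],[0,0,0,0]]' 0.5
python3 -m crank '[[0,0,-2,0],[0,0,-3,0],[0,0,-4,0],[0,0,-4,0],[0,0,-2,0],[-3,0,0,0],[0,0,0,0],[0,0,0,0]]'
python3 - <<'E'
from h import *
p=get_image('wrist');save(p,'w30')
w=cloud(p);h=cv2.cvtColor(p["pixels"],cv2.COLOR_RGB2HSV);d=w[...,:2]-CR;x=d@ex;y=d@ey;z=w[...,2]
b=(h[...,0]>6)&(h[...,0]<18)&(h[...,1]>130)&(z>.1)&(np.abs(x+.086)<.02);print("block",np.median(z[b]),np.percentile(x[b],[1,99]),np.percentile(y[b],[1,99]))
r=(h[...,1]<40)&(h[...,2]>120)&(np.abs(x+.086)<.015)&(y>.02)&(y<.06)&(z>.06);print("tip",np.median(z[r]),np.percentile(x[r],[1,99]),np.percentile(y[r],[1,99]))
m=((h[...,0]<5)|(h[...,0]>175))&(h[...,1]>110)&(np.abs(y)<.012)&(z>.07)
for a in(-.115,-.05,.0,.05): s=m&(np.abs(x-a)<.012);print(a,np.median(z[s]).round(4))
E
```

```text
clock: 53.8
ee_pos: [0.4952, -0.0207, 0.0867]
tcp_rot: [0.676, 0.737, -0.0, 0.002]
wrist_force: [0.1, -5.3, 0.5]
finger_gap: 0.0192
clock: 54.2
ee_pos: [0.494, -0.019, 0.0861]
tcp_rot: [0.676, 0.737, 0.0, -0.0]
wrist_force: [-0.6, 0.8, 0.7]
finger_gap: 0.0426
clock: 55.0
ee_pos: [0.4964, -0.0491, 0.236]
tcp_rot: [0.677, 0.736, 0.0, -0.0]
wrist_force: [0.1, 0.8, -0.3]
finger_gap: 0.0425
block 0.11009515220224342 [-0.09361481 -0.07455557] [-0.04582097 -0.01681406]
tip 0.08186078810337519 [-0.08831627 -0.0765181 ] [0.02045614 0.04661675]
-0.115 0.0862
-0.05 0.0862
0.0 0.0863
0.05 0.0864
```

View pics/w30.png

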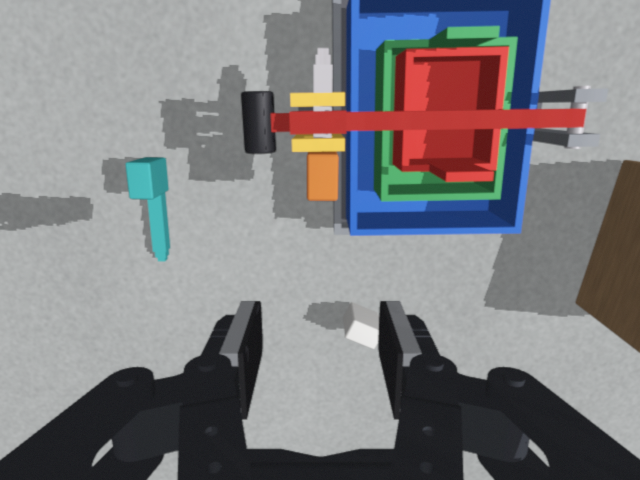

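```bash
python3 -m crank '[[-4,-2,-2,0],[-4,-3,-2,0],[-4,-3,0,0],[-4,-3,0,0],[-4,-2,0,0],[0,0,0,0],[0,0,0,0]]'
python3 - <<'E'
from h import *
p=get_image('top');save(p,'tf',(230,160,400,300),4);x,y,z,red,gr,bl=rel(p);w=cloud(p)
for n,z0 in(("bin_a",.006),("bin_c",.011),("bin_d",.016)):
    b=binpose(p,n,w,z0=z0,near=(.575,.02) if n!="bin_d" else (.578,.018));d=b["c"]-CR;print(n,d@ex,d@ey,b["yaw"]-CD,b["cost"],b["n"])
for n,m,lx,ly in(("d floor",red,.028,.035),("c",gr,.1,.1),("a",bl,.1,.1)):
    h,e=np.histogram(z[m],np.arange(0,.12,.004));print(n,dict(zip((e[:-1]*1000).astype(int).tolist(),h.tolist())))
s=get_image('side');save(s,'sf',(200,150,440,290),3)
for n,px in(("carton",None),("tub",None),("can",None)): o=outline_of(p,n)[:1]; print(n,[(q["rect"],np.nanmedian(w[q["region"]],0).round(3)) for q in o])
E
```

```text
clock: 55.75
ee_pos: [0.3857, -0.2564, 0.274]
tcp_rot: [0.677, 0.736, 0.0, -0.001]
wrist_force: [-0.9, 0.5, -0.3]
finger_gap: 0.0427
bin_a -0.0008346748840670007 0.04470139147729093 -180.18128967285156 64.00000000000001 187
bin_c 0.01651076687457838 -0.05066695953405207 4.3178936934583305 38.28681311528048 115
bin_d 0.015499040185846087 0.00988300990973499 1.4353891368599534 21.030856245757096 131
d floor {0: 0, 4: 0, 8: 2, 12: 29, 16: 141, 20: 203, 24: 82, 28: 18, 32: 10, 36: 12, 40: 8, 44: 18, 48: 11, 52: 11, 56: 56, 60: 66, 64: 24, 68: 2, 72: 3, 76: 2, 80: 44, 84: 119, 88: 57, 92: 5, 96: 2, 100: 5, 104: 10, 108: 3, 112: 0}
c {0: 0, 4: 1, 8: 16, 12: 73, 16: 76, 20: 34, 24: 11, 28: 9, 32: 12, 36: 6, 40: 11, 44: 9, 48: 6, 52: 20, 56: 68, 60: 90, 64: 26, 68: 3, 72: 1, 76: 0, 80: 0, 84: 1, 88: 0, 92: 1, 96: 2, 100: 5, 104: 13, 108: 7, 112: 1}
a {0: 17, 4: 153, 8: 360, 12: 282, 16: 68, 20: 31, 24: 25, 28: 29, 32: 30, 36: 25, 40: 22, 44: 28, 48: 31, 52: 30, 56: 35, 60: 116, 64: 188, 68: 73, 72: 8, 76: 1, 80: 1, 84: 3, 88: 0, 92: 3, 96: 4, 100: 2, 104: 4, 108: 11, 112: 12}
carton [([297.2, 186.6, 313.2, 272.7], array([0.522, 0.021, 0.088]))]
tub [([65.1, 243.8, 114.8, 283.8], array([0.471, 0.572, 0.097]))]
can [([513.8, 239.7, 558.3, 271.2], array([ 0.47 , -0.581,  0.106]))]
```

View pics/tf.png

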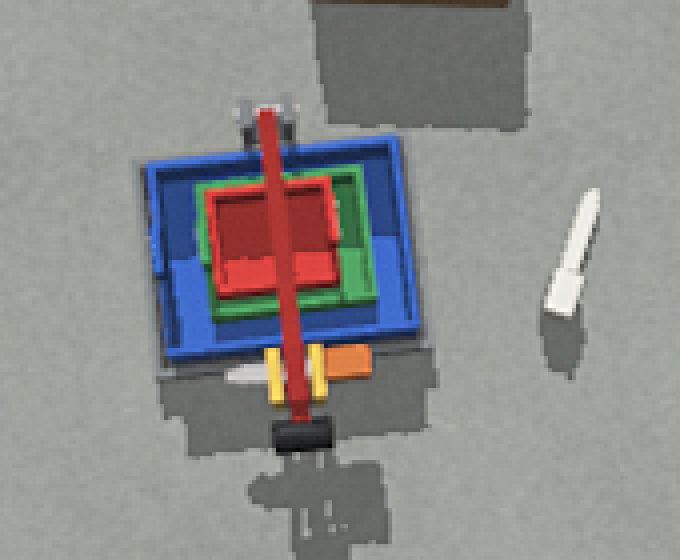

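View pics/sf.png

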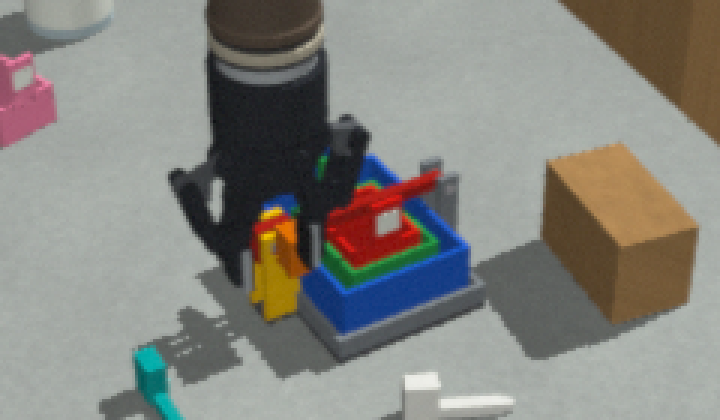

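Run:
```python
from h import *
Z=[];p=get_image('top')
x,y,z,red,gr,bl=rel(p)
for n,m,z0,band in(("red",red,.061,.01),("green",gr,.061,.01),("blue",bl,.066,.01),("redfloor",red,.021,.01),("greenfloor",gr,.016,.01),("bluefloor",bl,.011,.01)):
    s=m&(np.abs(z-z0)<band)&(np.abs(y)<.1)
    A=np.c_[x[s],y[s],np.ones(s.sum())];c=np.linalg.lstsq(A,z[s],rcond=None)[0]
    print(n,s.sum(),"tilt",c[:2].round(3),"z",np.median(z[s]).round(4),"x",np.percentile(x[s],[1,99]).round(3),"y",np.percentile(y[s],[1,99]).round(3))
```

```text
red 163 tilt [ 0.012 -0.002] z 0.0605 x [-0.026  0.043] y [-0.036  0.046]
green 209 tilt [ 0.005 -0.003] z 0.0601 x [-0.041  0.049] y [-0.059  0.052]
blue 423 tilt [-0.006  0.001] z 0.0656 x [-0.064  0.066] y [-0.085  0.082]
redfloor 470 tilt [0.001 0.02 ] z 0.0212 x [-0.026  0.04 ] y [-0.032  0.041]
greenfloor 208 tilt [-0.027 -0.002] z 0.0161 x [-0.041  0.045] y [-0.055  0.055]
bluefloor 878 tilt [ 0.    -0.005] z 0.011 x [-0.064  0.062] y [-0.081  0.088]
```

All floors read 11, 16 and 21 mm with no tilt, so I hand in.

```bash
python3 -c "
from workcell import order,observe
o=observe();print(o['clock'],o['wrist_force']);print(order.finish_job())"
```

```text
56.05 [-0.63835629 -0.03589064 -0.17189519]
the job is handed in; nothing more can be done
None
```

The job is handed in at about 56 s of robot time. I pulled the pin and swung the bar up to about 1.7 rad. Then I nested the three bins present (blue, green and red; the yellow one was absent) and shut the bar. Last I pushed the pin home from the -y side.

My last checks were these:
- **Bins:** floors measured at 11, 16 and 21 mm and rims at about 66, 60 and 60 mm, with tilts below 0.03 rad.
- **Bar:** its top was level at 86 mm along its whole length.
- **Pin:** it went in until it touched the ear. The tip ended about 45 mm past the bracket centre, and the pin sits about 4 mm low on the window sill, as it seemed to at the start.
- **Bystanders:** the tub and can had not moved. The network returned no usable outline for the carton on the last picture, but it stood in its place in the images.

Some things disagreed or were left as they are:
- **Red bin:** it sits roughly 8 mm off centre inside the green one, toward +y, which is within the limits. I did not see when it shifted.
- **Rim-rectangle fit:** this failed on the final nest because the bar and the inner bins hide the rims. The final bin check therefore rests on the floor and rim heights above.
- **Camera agreement:** the top and wrist cameras differed by up to 5 mm on the red bin before I gripped it.

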